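# Clear the length gauge and hold its sprung pointer at the red index

### The job

Broken bisque chips lie on the white board of the length gauge: hold the wooden scraper block, wipe all three chips off the board with it (do not touch them with the fingers), and stand the block back upright on the bench, off the board. Then take the blue grip of the gauge's telescoping rod, pull it out against its spring until the pointer stands over the nib of the red index, and hold it there: the program finishes while still gripping it, with the pointer on the mark. Leave the red index where it is set and do not disturb the green jar, label roll, glaze tile and marker lying around.

Things in the scene. Friction and masses are not known exactly. Their poses are not given: they have to be found in the camera images.
- gauge: fixed length gauge with white board, top 20 mm above the bench. Origin on the bench below the rod axis; z up; the rod is pulled out along gauge -y. Board: x -75 (edge nearest the robot) to +118 mm, y -160 to +150 mm. Scale 3 mm thick at x 85 to 115 mm. Fixed sleeve, 33 mm thick, top 69 mm above the bench, at y +69 to +145 mm. Bare board at x -75 to +85, y -160 to +15 mm; the near edge has no rim.
- puller: blue paddle grip on the telescoping rod, 22 mm (gauge x) by 30 mm (gauge y), 24 to 90 mm above the bench, axes as the gauge's. Origin: its middle, 70 mm above the bench; grip it across the 22 mm at that height, above the pointer on its +x side. Starts fully in at gauge y = +35 mm; slides straight along gauge -y, at most 125 mm. Spring pulls back with 3 N when in, 8.5 N at 110 mm.
- pointer_tip (a point): tip of the thin dark pointer (3.6 mm rod from the blue grip to gauge x = 91 mm), at gauge x = 90 mm, 34 mm above the bench, at the same gauge y as the blue grip's origin; moves with the grip
- index_rider: red index rider clamped on the scale (33 mm by 18 mm, up to 38 mm above the bench). Origin at the tip of its 4 mm wide nib, gauge x = 90 mm, 30 mm above the bench; it lies 60 to 110 mm along gauge -y from where the pointer starts. The length mark is reached when pointer tip and nib have the same gauge y.
- scraper_block: wooden scraper block with dark rubber sole, loose, 0.14 kg: sole 30 mm (its x) by 110 mm (its y), 22 mm high, with a narrower grip ridge above it, 20 mm (x) by 80 mm (y), up to 62 mm. Origin at the centre of its underside, z up. Starts upright on the bench between robot and gauge.
- chip_1: broken reddish bisque chip, about 18 by 14 mm, 9 mm thick, loose on the board; origin at the centre of its underside at the start. The chips start at gauge x from -50 to +15 mm, y from -115 to -52 mm
- chip_2: second bisque chip, alike
- chip_3: third bisque chip, alike
- glaze_tile: bystander: glaze test tile, half orange-brown, half bare, 72 by 48 by 9 mm, lying flat to the left; origin at the centre of its underside
- felt_marker: bystander: white felt marker with black cap, 131 mm long (its y), 17 mm thick, lying to the right; origin at the centre of its underside
- jar_celadon: bystander: pale green glaze jar with black lid, 65 mm wide, 62 mm high, to the right behind the gauge; origin at the centre of its underside
- label_roll: bystander: white paper label roll lying flat, 60 mm wide, 26 mm high, to the right; origin at the centre of its underside

How it is judged:
By the outcome, as a careful person would: the job done as asked, in the order asked, and still so for the second after the job is handed in, while the arm keeps its last pose, push and grip.
It also fails if it takes over 54 s, if anything falls off the work surface, if the arm or the gripper's body presses on something with over 40 N, if the wrist force passes 120 N, or if a joint passes its speed limit or range.

### The arm

A 6-joint arm with a two-finger parallel gripper is mounted at the origin on a cart in front of the work surface, level with it; the furniture and walls round the work are solid. World frame = base frame: x ahead of the robot, y to its left, z up, the work surface at z = 0. Lengths are in m, angles in degrees, forces in N, time in s.
With the tool pointing down it reaches from about 0.3 to 0.825 m from the base axis. Payload 5.4 kg.
Tool frame: the origin (TCP) lies between the finger pads; the fingertips stand 11 mm ahead of it and the grasp point (between the pads) lies 8 mm behind it; z points along the fingers, y is the direction in which the jaws open and shut (so a half turn about z gives the same grasp; the last joint's range is limited). The gripper opens to 92 mm and grips with 3 to 60 N. Pads are 20 mm wide; open, the fingers measure 128 mm over their backs; the gripper's body (75 mm by 189 mm) begins 69 mm behind the grasp point.
Start: joints at [-86.522, 9.076, 91.501, -0, 79.423, -12.038], TCP at [0.154, -0.554, 0.226] pointing down, gripper open.
Joint ranges: [-166.64, 166.64], [-54.1, 131.32], [10.49, 154.53], [-73.88, 253.88], [9.74, 151.15], [-171.62, 171.62]. Speed limits (degrees/s): [147.25, 147.25, 180, 180, 180, 180].

### API

Orientations are given as a 3x3 rotation matrix whose columns are the frame's x, y, z axes.
In Python, from plant import * gives the robot as it stands.
- The arm moves only by the shell command python3 -m jog 'ROWS' [FORCE]. ROWS is JSON, a list of rows, each a list of 7 numbers: the shift along the tool's x, y, z in cm, then the turn, a rotation vector about the tool's x, y, z in rad, then the finger opening in cm, from 0 to 9.19. In form: [[tx, ty, tz, ax, ay, az, grip], ...]. A call has 1 to 20 rows; each row shifts and turns the pose as measured when the row begins, along the tool's axes as they then stand; what a row does not reach is not made up. A row lasts 1/12 s, in which the tool goes at most 41.7 mm and 7.16 degrees, less where a joint would pass 70% of its speed; a pose out of reach is approached as far as the arm can. A call is refused whole if a number of a shift passes 4.17 or a number of a turn 0.125, either way. A call with a gripper value outside its range is refused whole. The fingers move at their own pace and stop on an object; FORCE is the grip in N (left out, the last holds). Time passes only in rows, so rows that do not move let the fingers close. It gives the time, the measured TCP pose, the force and the opening at its end, in the units of the state.
- get_obs(): the state, without advancing time (a new reading comes with each control period).
- grab_frame(name): name is "side" or "top" or "wrist"; returns the picture (384x512x3 uint8, blue, green, red); there is no depth.
- camera_info(name): a dict with "intrinsics" (3x3 intrinsics, pixels), "pose" (4x4, takes a point from camera to world coordinates). Camera axes: x right, y down, z forward; pixel columns grow to the right and rows downward; lengths in m; the calibration is good to about 2 mm. A picture is of the moment at which its call begins: read the wrist's pose just before it. camera_info takes no time and is no camera call; for the wrist camera it gives the pose at the moment of the call.
- job_done(): hands the job in, once; it reports no verdict.
Trained networks look in the newest picture that a camera, given by its name, has taken for a name from the list of things; names that differ only in an ending like _2 or _b are one class to them, and where a whole thing is asked for, a point or a joint stands for the part that bears it (a point fixed in the world has none). Each returns a list of dicts, best first, with "conf" (0 to 1); they miss things now and then, are a little off and sometimes report something else, mostly with a low value. They report only what shows in the picture. A call takes as long as a camera call.
- spot_in(camera, target): "at" ([row, column] in pixels, amid what is visible of it).
- outline_of(camera, target): "pixels" (384x512 bool, what is visible of it) and "at" ([row, column] in pixels, amid what is visible of it).
The state is a dict: "time_s": time; "joint_positions": joint angles; "qvel": joint speeds; "effort": joint torques, N m; "tcp_pos": TCP position; "ee_rot": TCP orientation; "contact_force": force on the tool from outside, world axes, zero at the start; "ft_torque": the same for the moment, N m; "opening": finger opening in m.
Only numpy, scipy, OpenCV 4.12 (cv2) and the standard library are available. Lean on these libraries where they do the work, as an engineer would, in place of code of your own. Each camera call takes 0.05 s, during which the arm holds its last target.

## Working session

There is one attempt and no reset: what is moved stays moved. The work goes in short steps, Python scripts to look and compute and a shell command to move; the robot and the scene stay as the last step left them, time stands still between calls to the robot, and variables do not carry over. Pictures are saved under pics/ and viewed, and the job is handed in when it is done.

```bash
ls; mkdir -p pics
python3 - <<'E'
from plant import *
import cv2,numpy as np
o=get_obs(); print({k:np.round(v,3).tolist() for k,v in o.items()})
for n in ("side","top"):
    f=grab_frame(n); cv2.imwrite(f"pics/{n}0.png",f)
    c=camera_info(n); print(n,np.round(c["intrinsics"],1).tolist(),np.round(c["pose"],3).tolist())
    for t in ["gauge","puller","pointer_tip","index_rider","scraper_block","chip_1","glaze_tile","felt_marker","jar_celadon","label_roll"]:
        r=spot_in(n,t); print(n,t,[(np.round(d["at"],1).tolist(),round(d["conf"],2)) for d in r[:4]])
print(get_obs()["time_s"])
E
```

```text
pics
{'time_s': 0.0, 'joint_positions': [-86.521, 9.112, 91.573, -0.001, 79.423, -12.036], 'qvel': [0.023, -0.011, 0.041, -0.003, -0.061, 0.031], 'effort': [0.001, -38.557, -32.211, 0.07, 0.038, -0.0], 'tcp_pos': [0.154, -0.553, 0.225], 'ee_rot': [[0.964, 0.268, -0.0], [0.268, -0.964, 0.002], [0.0, -0.002, -1.0]], 'contact_force': [-0.85, 0.669, 1.746], 'ft_torque': [0.022, 0.004, 0.007], 'opening': 0.092}
side [[498.4, 0.0, 248.6], [0.0, 498.4, 191.5], [0.0, 0.0, 1.0]] [[0.977, -0.142, 0.162, 0.283], [-0.215, -0.663, 0.717, -1.035], [0.006, -0.735, -0.678, 1.18], [0.0, 0.0, 0.0, 1.0]]
side gauge [([181.5, 261.4], 0.82)]
side puller [([166.0, 251.5], 0.59)]
side pointer_tip [([166.6, 256.4], 0.57)]
side index_rider []
side scraper_block [([188.1, 189.9], 0.64)]
side chip_1 []
side glaze_tile [([140.6, 226.4], 0.48)]
side felt_marker [([299.5, 298.0], 0.49)]
side jar_celadon [([240.6, 330.5], 0.82)]
side label_roll [([293.8, 253.5], 0.91)]
top [[374.6, 0.0, 258.9], [0.0, 374.6, 190.4], [0.0, 0.0, 1.0]] [[-0.011, -0.992, 0.126, 0.423], [-1.0, 0.01, -0.012, 0.144], [0.01, -0.126, -0.992, 1.192], [0.0, 0.0, 0.0, 1.0]]
top gauge [([178.2, 222.5], 0.96)]
top puller [([179.7, 211.3], 0.69)]
top pointer_tip []
top index_rider [([152.6, 239.7], 0.63)]
top scraper_block [([254.3, 220.2], 0.89), ([131.8, 323.0], 0.61)]
top chip_1 []
top glaze_tile [([201.1, 137.1], 0.74)]
top felt_marker [([201.3, 133.0], 0.6), ([179.8, 381.7], 0.57)]
top jar_celadon [([134.0, 325.2], 0.78)]
top label_roll [([220.8, 370.1], 0.54)]
1.1
```

View pics/side0.png

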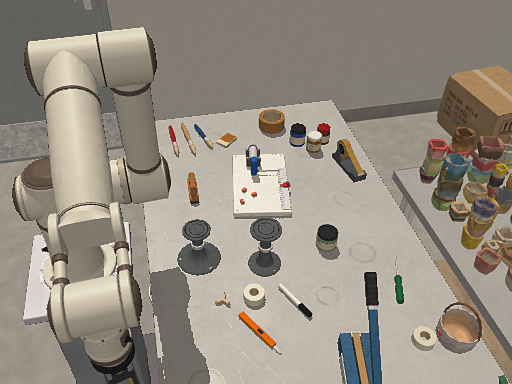

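View pics/top0.png

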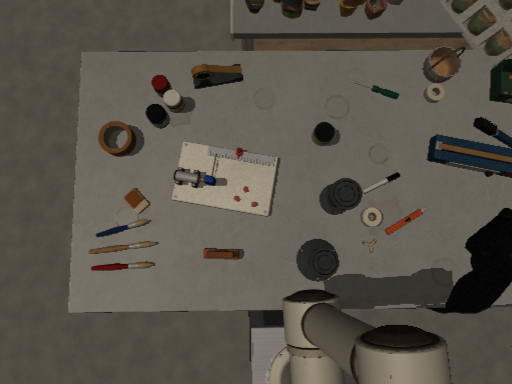

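Run:
```python
import cv2
f=cv2.imread("pics/top0.png"); cv2.imwrite("pics/top0z.png",cv2.resize(f[100:290,110:310],None,fx=4,fy=3.1 and 4,interpolation=cv2.INTER_CUBIC)[:600,:800] if 0 else cv2.resize(f[110:280,120:320],None,fx=3.5,fy=3.5,interpolation=cv2.INTER_CUBIC))
f=cv2.imread("pics/side0.png"); cv2.imwrite("pics/side0z.png",cv2.resize(f[100:250,150:350],None,fx=4,fy=4,interpolation=cv2.INTER_CUBIC))
```

```text
(no output)
```

View pics/top0z.png

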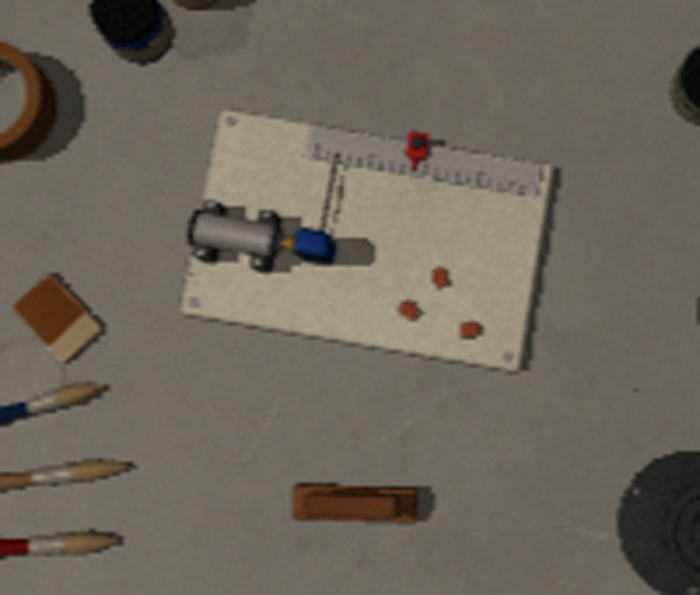

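View pics/side0z.png

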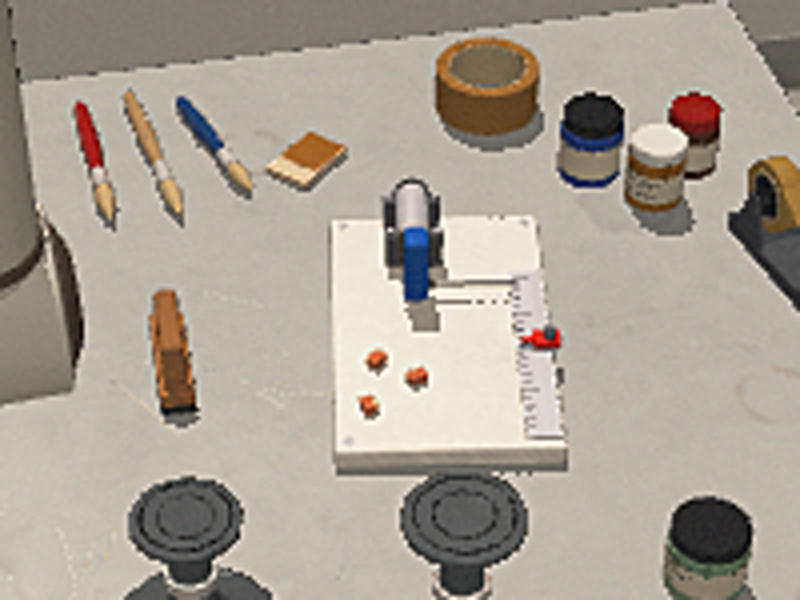

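```bash
cat > h.py <<'E'
from plant import *
import cv2,numpy as np,json
from scipy.optimize import least_squares
def proj(P,ci):
    P=np.atleast_2d(P);T=np.linalg.inv(ci["pose"]);q=P@T[:3,:3].T+T[:3,3];q=q@np.array(ci["intrinsics"]).T
    return q[:,:2]/q[:,2:]
def onplane(uv,ci,z):
    uv=np.atleast_2d(uv);K=np.array(ci["intrinsics"]);T=np.array(ci["pose"])
    d=np.c_[uv,np.ones(len(uv))]@np.linalg.inv(K).T@T[:3,:3].T
    s=(z-T[2,3])/d[:,2];return T[:3,3]+d*s[:,None]
def tri(obs): # list of (uv,ci)
    f=lambda p:np.concatenate([proj(p,c)[0]-np.array(u) for u,c in obs])
    r=least_squares(f,[.5,.1,.05]);return r.x,np.abs(r.fun).max()
def rz(a): return np.array([[np.cos(a),-np.sin(a),0],[np.sin(a),np.cos(a),0],[0,0,1]])
def fitpose(pts,obs,x0=(.5,.1,0,)):
    # pts: list of (local xyz), obs list of (idx,uv,ci)
    def f(p):
        W=np.array(pts)@rz(p[2]).T+np.array([p[0],p[1],0]);return np.concatenate([proj(W[i],c)[0]-np.array(u) for i,u,c in obs])
    r=least_squares(f,x0,loss="soft_l1");return r.x,f(r.x)
E
python3 - <<'E'
from h import *
top=camera_info("top");side=camera_info("side")
Z=lambda u,v:(120+(u+.5)/3.5-.5,110+(v+.5)/3.5-.5)
S=lambda u,v:(150+(u+.5)/4-.5,100+(v+.5)/4-.5)
C=[(-.075,.15,.02),(.118,.15,.02),(.118,-.16,.02),(-.075,-.16,.02)]
tp=[Z(181,313),Z(220,112),Z(552,165),Z(519,368)]
sp=[S(332,219),S(540,217),S(566,448),S(335,450)]
for nm,o in (("top",[(i,tp[i],top) for i in range(4)]),("side",[(i,sp[i],side) for i in range(4)])):
    x,r=fitpose(C,o);print(nm,x[:2],np.degrees(x[2]),np.round(r,1))
x,r=fitpose(C,[(i,tp[i],top) for i in range(4)]+[(i,sp[i],side) for i in range(4)])
print(x,np.degrees(x[2]),np.round(r,1)); g=x
inv=lambda w:(w-np.array([g[0],g[1],0]))@rz(g[2])
for nm,u,ut in (("c1",(441,277),(377,359)),("c2",(409,310),(416,376)),("c3",(470,330),(369,404))):
    pt=onplane(Z(*u),top,.025)[0];print(nm,"top",pt,inv(pt)*1e3)
for u in ((377,359),(416,376),(369,404)):
    pt=onplane(S(*u),side,.025)[0];print("side",pt,inv(pt)*1e3)
# block ridge top corners top view z .062 ; sole
for n,u,z in (("ridge",[(304,497),(396,497),(396,520),(304,520)],.062),):
    print(n,onplane([Z(*q) for q in u],top,z))
print("sideblock top ridge ends",onplane([S(163,292),S(172,347),S(190,400)],side,.062))
for t,u in (("nib",(417,165)),):print(t,inv(onplane(Z(*u),top,.03)[0])*1e3)
print("nib side",inv(onplane(S(523,338),side,.03)[0])*1e3)
E
```

```text
top [0.59291309 0.24657541] -9.91178760888063 [-0.6  0.7 -0.3 -1.1  0.5 -0.7  0.4  1. ]
side [0.59305088 0.24434209] -11.099914832706183 [ 0.2 -0.6 -0.2 -0.6  0.5  0.3 -0.5  0.5]
[ 0.59303732  0.24603364 -0.18255367] -10.459555017798898 [-0.6  0.1  0.3 -1.5  0.9 -0.2  0.2  1.4 -0.3 -0.7 -0.8 -1.1  0.8 -0.4
 -0.   0.3]
c1 top [0.57658393 0.17203481 0.025     ] [ -2.74613943 -75.75618553  25.        ]
c2 top [0.54709382 0.20083337 0.025     ] [-36.97435672 -52.78983816  25.        ]
c3 top [0.52860446 0.14645601 0.025     ] [ -45.28474015 -109.62021079   25.        ]
side [0.54633792 0.19943765 0.025     ] [-37.46431734 -54.29959055  25.        ]
side [0.57431381 0.17156971 0.025     ] [ -4.89410604 -76.62567417  25.        ]
side [0.52813545 0.14623174 0.025     ] [ -45.70524587 -109.92589127   25.        ]
ridge [[0.38426078 0.28876318 0.062     ]
 [0.38337938 0.21063111 0.062     ]
 [0.36410328 0.21067245 0.062     ]
 [0.36499661 0.28863476 0.062     ]]
sideblock top ridge ends [[0.37543718 0.28198801 0.062     ]
 [0.37349088 0.21017474 0.062     ]
 [0.37912315 0.14337297 0.062     ]]
nib [ 93.33785977 -36.77605428  30.        ]
nib side [ 89.3919353  -36.35640818  30.        ]
```

```bash
python3 - <<'E'
from h import *
top=camera_info("top");side=camera_info("side")
for a,b in (((348,192),(266,229)),((318,258),(196,228)),((324,131),(327,230))):
    print(tri([(a,top),(b,side)]))
E
python3 -m jog '[[0,0,-0.8,0,0,-0.125,9.1],[0,0,-0.8,0,0,-0.125,9.1],[0,0,-0.8,0,0,-0.125,9.1],[0,0,-0.8,0,0,-0.125,9.1],[0,0,-0.8,0,0,-0.125,9.1],[0,0,-0.8,0,0,-0.125,9.1],[0,0,-0.8,0,0,-0.125,9.1],[0,0,-0.8,0,0,-0.125,9.1],[0,0,-0.8,0,0,-0.125,9.1],[0,0,-0.8,0,0,-0.125,9.1]]'
```

```text
(array([ 0.54489002, -0.11597558,  0.15787641]), np.float64(0.8804968425939421))
(array([ 0.35973945, -0.03312001,  0.11652247]), np.float64(1.8900018740550593))
(array([ 0.74915097, -0.07324965,  0.06250588]), np.float64(0.40109533089417937))
time_s: 1.93
tcp_pos: [0.1537, -0.5525, 0.3063]
ee_rot: [[0.044, 0.999, -0.0], [0.999, -0.044, 0.006], [0.006, -0.0, -1.0]]
contact_force: [-0.0, -0.6, 0.7]
opening: 0.0908
```

```bash
python3 -m jog '[[3,2.5,0,0,0,-0.04,9.1],[3.8,2.6,0,0,0,0,9.1],[3.8,2.6,0,0,0,0,9.1],[3.8,2.6,0,0,0,0,9.1],[3.8,2.6,0,0,0,0,9.1],[3.8,2.6,0,0,0,0,9.1],[3.8,2.6,0,0,0,0,9.1],[3.8,2.6,0,0,0,0,9.1],[3.8,2.6,0,0,0,0,9.1],[4,1,0,0,0,0,9.1],[4,0,0,0,0,0,9.1],[4,0,0,0,0,0,9.1],[4,0,0,0,0,0,9.1],[4,0,0,0,0,0,9.1],[4,0,0,0,0,0,9.1],[4,0,0,0,0,0,9.1],[4,0,0,0,0,0,9.1],[3,0,0,0,0,0,9.1],[0,0,0,0,0,0,9.1]]'
python3 - <<'E'
from h import *
c=camera_info("wrist");print(np.round(c["intrinsics"],1).tolist(),np.round(c["pose"],4).tolist(),get_obs()["time_s"])
import pickle
f=grab_frame("wrist");cv2.imwrite("pics/w1.png",f);pickle.dump(c,open("pics/w1.pkl","wb"))
E
```

```text
time_s: 3.52
tcp_pos: [0.3809, 0.1223, 0.3093]
ee_rot: [[0.003, 1.0, 0.011], [1.0, -0.003, -0.001], [-0.001, 0.011, -1.0]]
contact_force: [1.0, -0.6, -0.4]
opening: 0.0909
[[286.8, 0.0, 254.0], [0.0, 286.8, 192.9], [0.0, 0.0, 1.0]] [[0.9999, -0.0041, 0.0097, 0.3786], [-0.0016, -0.9694, -0.2454, 0.1909], [0.0104, 0.2454, -0.9694, 0.4685], [0.0, 0.0, 0.0, 1.0]] 3.5167
```

View pics/w1.png

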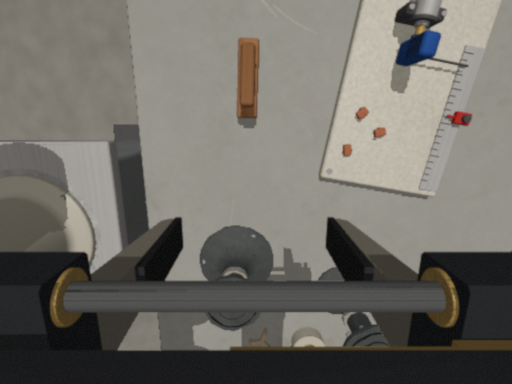

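```bash
python3 -m jog '[[3.8,2.4,0,0,0,0,9.1],[3.8,2.4,0,0,0,0,9.1],[3.8,2.4,0,0,0,0,9.1],[3,1.5,0,0,0,0,9.1],[0,0,0,0,0,0,9.1],[0,0,0,0,0,0,9.1]]'
python3 - <<'E'
from h import *
c=camera_info("wrist");print(np.round(c["intrinsics"],1).tolist(),np.round(c["pose"],4).tolist(),get_obs()["time_s"])
import pickle
f=grab_frame("wrist");cv2.imwrite("pics/w2.png",f);pickle.dump(c,open("pics/w2.pkl","wb"))
o={}
for t in ["index_rider","scraper_block","chip_1","puller","pointer_tip"]:
    r=spot_in("wrist",t);print(t,[(np.round(d["at"],1).tolist(),round(d["conf"],2)) for d in r[:4]])
E
```

```text
time_s: 4.07
tcp_pos: [0.4707, 0.2547, 0.3084]
ee_rot: [[0.014, 1.0, 0.013], [1.0, -0.014, -0.008], [-0.008, 0.013, -1.0]]
contact_force: [-0.7, -0.8, 0.6]
opening: 0.0909
[[286.8, 0.0, 254.0], [0.0, 286.8, 192.9], [0.0, 0.0, 1.0]] [[0.9998, -0.0152, 0.0088, 0.4688], [-0.0124, -0.9675, -0.2525, 0.3244], [0.0124, 0.2524, -0.9676, 0.4671], [0.0, 0.0, 0.0, 1.0]] 4.0667
index_rider [([198.2, 391.5], 0.45)]
scraper_block [([164.7, 189.2], 0.82)]
chip_1 [([213.0, 317.7], 0.44), ([149.1, 345.5], 0.23)]
puller [([150.3, 344.1], 0.81)]
pointer_tip [([144.1, 342.8], 0.83)]
```

View pics/w2.png

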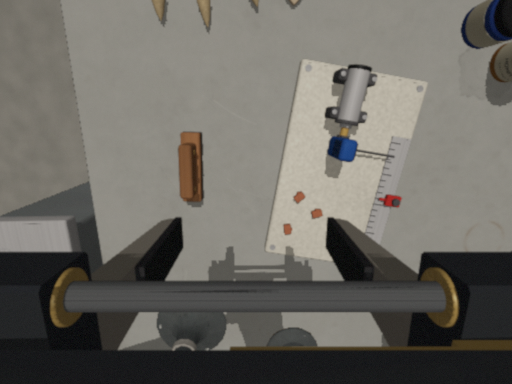

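Run:
```python
import cv2
f=cv2.imread("pics/w2.png"); cv2.imwrite("pics/w2z.png",cv2.resize(f[50:250,260:440],None,fx=3,fy=3,interpolation=cv2.INTER_CUBIC))
a=cv2.resize(f[120:210,170:215],None,fx=6,fy=6,interpolation=cv2.INTER_CUBIC)
f=cv2.imread("pics/w1.png");b=cv2.resize(f[30:120,225:270],None,fx=6,fy=6,interpolation=cv2.INTER_CUBIC)
cv2.imwrite("pics/blk.png",cv2.hconcat([a,b]))
```

```text
(no output)
```

View pics/w2z.png

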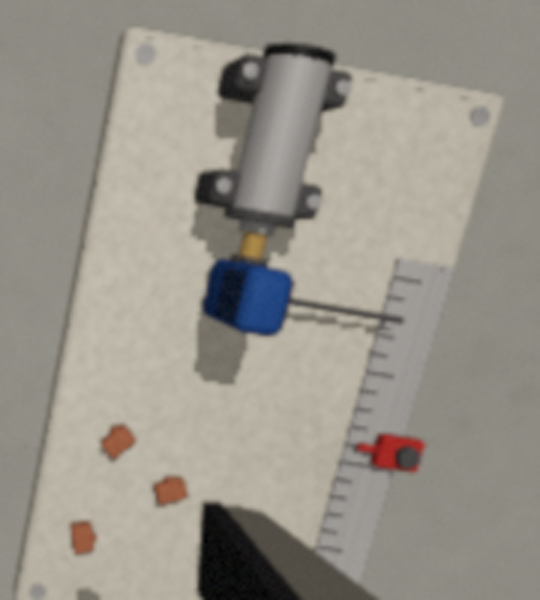

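View pics/blk.png

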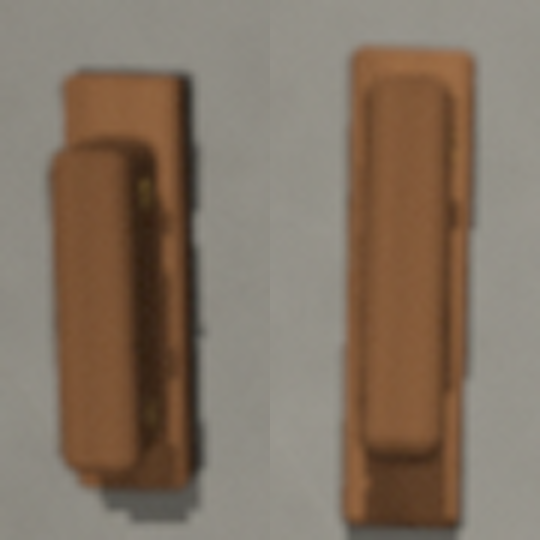

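Run:
```python
from h import *
import pickle
w1=pickle.load(open("pics/w1.pkl","rb"));w2=pickle.load(open("pics/w2.pkl","rb"));top=camera_info("top");side=camera_info("side")
A=lambda u,v:(170+(u+.5)/6-.5,120+(v+.5)/6-.5)
B=lambda u,v:(225+(u+.5)/6-.5-45,30+(v+.5)/6-.5)
G=lambda u,v:(260+(u+.5)/3-.5,50+(v+.5)/3-.5)
pts=[(-.01,.04,.062),(.01,.04,.062),(.01,-.04,.062),(-.01,-.04,.062),(-.015,.055,.022),(.015,.055,.022),(.015,-.055,.022),(-.015,-.055,.022)]
oa=[(i,A(*u),w2) for i,u in zip([0,1,2,3,4,5,6],[(53,148),(131,142),(136,470),(63,468),(67,76),(185,73),(190,487)])]
ob=[(i,B(*u),w1) for i,u in zip(range(8),[(370,77),(448,77),(440,455),(365,455),(353,50),(474,50),(462,522),(345,522)])]
for o in (oa,ob,oa+ob):
    x,r=fitpose(pts,o,(.37,.25,0));print("block",np.round(x[:2],4),np.degrees(x[2]),np.round(np.abs(r).max(),1))
# height check: ridge centre triangulated
ca=np.mean([q[1] for q in oa[:4]],0);cb=np.mean([q[1] for q in ob[:4]],0)
print("ridge top tri",tri([(ca,w2),(cb,w1)]))
C=[(-.075,.15,.02),(.118,.15,.02),(.118,-.16,.02),(-.075,-.16,.02)]
x,r=fitpose(C,[(0,G(125,27),w2),(1,G(503,97),w2),(3,(320,178),w1),(2,(433,194),w1)]);print("gauge w",x,np.degrees(x[2]),np.round(r,1))
x,r=fitpose(C,[(0,G(125,27),w2),(1,G(503,97),w2),(3,(267.5,249.5),w2)]);print("gauge w2",x,np.degrees(x[2]),np.round(r,1))
g=x;inv=lambda w:(w-np.array([g[0],g[1],0]))@rz(g[2])
for n,u in (("c1",(170,490)),("c2",(118,441)),("c3",(82,537))):
    p=onplane(G(*u),w2,.024)[0];print(n,np.round(p,4),np.round(inv(p)*1e3,1))
for n,u in (("c1",(380,132)),("c2",(362,113)),("c3",(347,150))):
    p=onplane(u,w1,.024)[0];print(n,np.round(p,4),np.round(inv(p)*1e3,1))
print("nib",np.round(inv(onplane(G(359,448),w2,.03)[0])*1e3,1),"ptr",np.round(inv(onplane(G(402,320),w2,.034)[0])*1e3,1))
p,e=tri([(G(264,295),w2),((421,48),w1)]);print("puller top",p,e,inv(p)*1e3)
```

```text
block [0.3752 0.2515] -2.6830163276033177 1.5
block [0.374  0.2495] -1.5880377860355355 1.5
block [0.3746 0.2503] -2.1175200110112096 2.2
ridge top tri (array([0.37366194, 0.25152067, 0.05486617]), np.float64(0.10068589993647947))
gauge w [ 0.58911761  0.24595168 -0.17757991] -10.174579269071073 [-1.1 -0.5  0.9 -0.1 -0.9 -0.2  1.2  3.9]
gauge w2 [ 0.59214381  0.24570919 -0.1674954 ] -9.596779567157759 [-0.1  0.1  2.2 -1.  -1.8  4.1]
c1 [0.574  0.1733 0.024 ] [ -5.8 -74.4  24. ]
c2 [0.545  0.2014 0.024 ] [-39.1 -51.6  24. ]
c3 [0.5266 0.1468 0.024 ] [ -48.2 -108.5   24. ]
c1 [0.5752 0.1733 0.024 ] [ -4.6 -74.2  24. ]
c2 [0.5451 0.2012 0.024 ] [-39.  -51.7  24. ]
c3 [0.5269 0.1462 0.024 ] [ -47.8 -109.    24. ]
nib [ 87.1 -34.5  30. ] ptr [88.9 35.1 34. ]
puller top [0.60566344 0.2824559  0.05553757] 1.1143837639048115 [ 7.20426339 38.48635636 55.53757093]
```

```bash
cat >> h.py <<'E'
from scipy.spatial.transform import Rotation as Ro
def want(p,yawdeg):
    o=get_obs();R=np.array(o["ee_rot"]);a=np.radians(yawdeg)
    y=np.array([np.cos(a),np.sin(a),0]);z=np.array([0,0,-1.]);T=np.c_[np.cross(y,z),y,z]
    d=np.array(p)-o["tcp_pos"]
    print("t",round(float(o["time_s"]),2),"tcp",np.round(o["tcp_pos"],4),"shift cm(now axes)",np.round(R.T@d*100,2),"(level axes)",np.round(T.T@d*100,2),"turn",np.round(Ro.from_matrix(R.T@T).as_rotvec(),3),"F",np.round(o["contact_force"],1),"op",round(float(o["opening"]),4))
E
python3 -c "
from h import *
want([.3745,.25,.038],-1.5)"
python3 -m jog '[[0,-3.2,1,0.013,0.008,0.01,9.1],[-0.1,-3.2,3,0,0,0,9.1],[-0.1,-3.2,3,0,0,0,9.1],[0,0,3,0,0,0,9.1],[0,0,3,0,0,0,6],[0,0,3,0,0,0,6],[0,0,0,0,0,0,6]]'
python3 -c "
from h import *
want([.3745,.25,.038],-1.5)"
```

```text
t 4.37 tcp [0.4698 0.2542 0.3095] shift cm(now axes) [-0.39 -9.93 27.01] (level axes) [-0.67 -9.52 27.15] turn [0.015 0.006 0.01 ] F [ 1.2 -0.8 -0.4] op 0.0914
time_s: 4.95
tcp_pos: [0.3718, 0.2504, 0.147]
ee_rot: [[0.034, 0.999, 0.014], [0.999, -0.034, 0.005], [0.005, 0.014, -1.0]]
contact_force: [-0.9, -0.5, -0.3]
opening: 0.073
t 4.95 tcp [0.3718 0.2504 0.147 ] shift cm(now axes) [-0.09  0.12 10.91] (level axes) [-0.03  0.27 10.9 ] turn [ 0.014 -0.005 -0.007] F [-0.9 -0.5 -0.3] op 0.073
```

```bash
python3 -m jog '[[0,0.1,3.0,0.013,-0.005,0,5],[0,0.1,3.0,0,0,0,5],[0,0,3.0,0,0,0,5],[0,0,1.2,0,0,0,5],[0,0,0,0,0,0,5]]'
python3 - <<'E'
from h import *
want([.3745,.25,.038],-1.5)
cv2.imwrite("pics/w3.png",grab_frame("wrist"))
E
```

```text
time_s: 5.37
tcp_pos: [0.3804, 0.2503, 0.0503]
ee_rot: [[0.036, 0.999, 0.013], [0.999, -0.037, 0.004], [0.004, 0.013, -1.0]]
contact_force: [-1.4, 0.8, 0.4]
opening: 0.0503
t 5.37 tcp [0.3804 0.2503 0.0503] shift cm(now axes) [-0.06 -0.6   1.22] (level axes) [-0.05 -0.59  1.23] turn [ 0.013 -0.004 -0.01 ] F [-1.4  0.8  0.4] op 0.0503
```

View pics/w3.png

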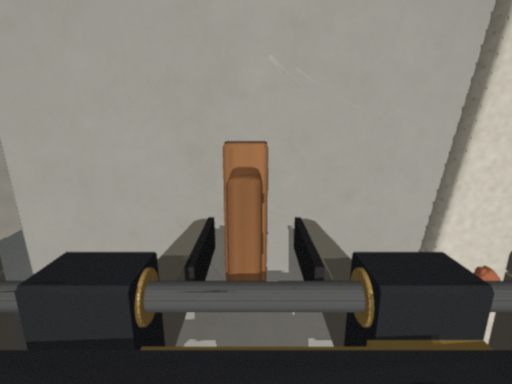

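```bash
python3 -m jog '[[0,-0.6,0,0.026,0,0,5],[0,0,0,0,0,0,5]]'; python3 -c "
from h import *
want([.3745,.25,.038],-1.5)"; python3 -m jog '[[0,0,1.1,0,0,0,5],[0,0,0,0,0,0,5]]'; python3 -c "
from h import *
want([.3745,.25,.038],-1.5)"
```

```text
time_s: 5.58
tcp_pos: [0.3774, 0.2512, 0.0552]
ee_rot: [[0.037, 0.999, -0.008], [0.999, -0.037, 0.007], [0.007, -0.008, -1.0]]
contact_force: [0.3, -0.0, 0.4]
opening: 0.0498
t 5.58 tcp [0.3774 0.2512 0.0552] shift cm(now axes) [-0.14 -0.27  1.72] (level axes) [-0.12 -0.28  1.72] turn [-0.008 -0.007 -0.011] F [ 0.3 -0.   0.4] op 0.0498
time_s: 5.75
tcp_pos: [0.3808, 0.2521, 0.0474]
ee_rot: [[0.037, 0.999, 0.0], [0.999, -0.037, 0.009], [0.009, -0.0, -1.0]]
contact_force: [-0.2, -0.2, -0.2]
opening: 0.0501
t 5.75 tcp [0.3808 0.2521 0.0474] shift cm(now axes) [-0.24 -0.63  0.94] (level axes) [-0.22 -0.63  0.94] turn [ 0.    -0.009 -0.011] F [-0.2 -0.2 -0.2] op 0.0501
```

```bash
for i in 1 2 3; do python3 -m jog '[[0,0,0,0,0,0,5]]' | sed -n 1,3p; done
```

```text
time_s: 5.83
tcp_pos: [0.3819, 0.2523, 0.0483]
ee_rot: [[0.037, 0.999, 0.003], [0.999, -0.037, 0.01], [0.01, 0.002, -1.0]]
time_s: 5.92
tcp_pos: [0.3822, 0.2524, 0.0487]
ee_rot: [[0.037, 0.999, 0.003], [0.999, -0.037, 0.01], [0.01, 0.003, -1.0]]
time_s: 6.0
tcp_pos: [0.3825, 0.2525, 0.0491]
ee_rot: [[0.037, 0.999, 0.004], [0.999, -0.037, 0.01], [0.01, 0.004, -1.0]]
```

```bash
python3 -m jog '[[-0.2,-0.8,0.5,0,-0.008,-0.01,5],[0,-0.1,0.6,0,0,0,5],[0,-0.03,0.2,0,0,0,5],[0,-0.03,0.04,0,0,0,5]]'; python3 -c "
from h import *
want([.3745,.25,.038],-1.5)"
```

```text
time_s: 6.33
tcp_pos: [0.3719, 0.2508, 0.0346]
ee_rot: [[0.026, 1.0, 0.005], [1.0, -0.026, 0.001], [0.001, 0.005, -1.0]]
contact_force: [0.5, -0.5, -0.7]
opening: 0.0499
t 6.33 tcp [0.3719 0.2508 0.0346] shift cm(now axes) [-0.07  0.27 -0.34] (level axes) [-0.07  0.26 -0.34] turn [ 0.005 -0.001  0.   ] F [ 0.5 -0.5 -0.7] op 0.0499
```

```bash
python3 -m jog '[[0,0.2,-0.25,0,0,0,3.5],[0,0,0,0,0,0,0.5],[0,0,0.02,0,0,0,0.5],[0,0,0.02,0,0,0,0.5],[0,0,0.02,0,0,0,0.5],[0,0,0.02,0,0,0,0.5]]' 30; python3 -c "
from h import *
want([.3745,.25,.038],-1.5)"
```

```text
time_s: 6.83
tcp_pos: [0.3739, 0.2507, 0.0363]
ee_rot: [[0.026, 1.0, 0.004], [1.0, -0.026, 0.001], [0.001, 0.004, -1.0]]
contact_force: [-0.8, -1.0, 3.3]
opening: 0.0199
t 6.83 tcp [0.3739 0.2507 0.0363] shift cm(now axes) [-0.07  0.06 -0.17] (level axes) [-0.07  0.06 -0.17] turn [ 0.004 -0.001  0.   ] F [-0.8 -1.   3.3] op 0.0199
```

```bash
python3 -m jog '[[0,0,-1.5,0,0,0,0.5],[0,0,-3.5,0,0,0,0.5],[0,0,-3,0,0,0,0.5],[-1,2.5,0,0,0,0.05,0.5],[-1,3,0,0,0,0.05,0.5],[-1,3,0,0,0,0.054,0.5],[-1,3,0,0,0,0,0.5],[-1,3,0,0,0,0,0.5],[-1,2,0,0,0,0,0.5],[0,0,0,0,0,0,0.5]]' 30; python3 -c "
from h import *
want([.6122,.159,.057],-10.3)
cv2.imwrite('pics/w4.png',grab_frame('wrist'));cv2.imwrite('pics/s4.png',grab_frame('side')[100:250,120:320].repeat(4,0).repeat(4,1))
"
```

```text
time_s: 7.67
tcp_pos: [0.5331, 0.1659, 0.1182]
ee_rot: [[0.183, 0.983, 0.002], [0.983, -0.183, -0.001], [-0.0, 0.002, -1.0]]
contact_force: [0.8, -1.4, -0.6]
opening: 0.0202
t 7.67 tcp [0.5331 0.1659 0.1182] shift cm(now axes) [0.77 7.89 6.14] (level axes) [0.74 7.91 6.12] turn [ 0.002  0.    -0.004] F [ 0.8 -1.4 -0.6] op 0.0202
```

View pics/w4.png

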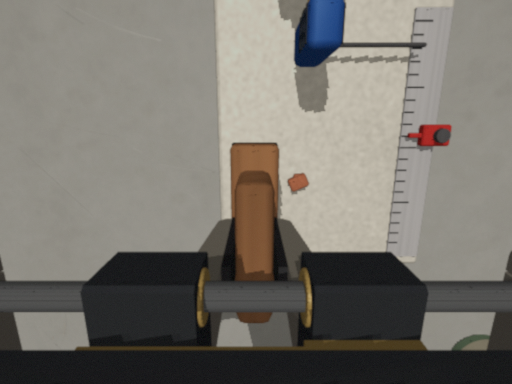

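View pics/s4.png

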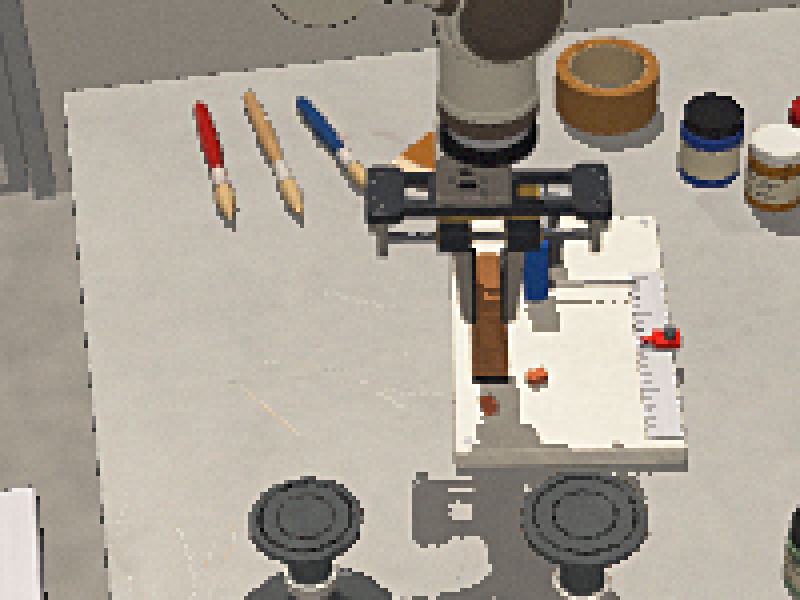

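```bash
python3 -m jog '[[0.3,3,0,0,0,0,0.5],[0.3,3,0.05,0,0,0,0.5],[0.1,1.7,0.05,0,0,0,0.5],[0,0,1.5,0,0,0,0.5],[0,0,1.5,0,0,0,0.5],[0,0,1.2,0,0,0,0.5],[0,0,0,0,0,0,0.5]]' 30; python3 -c "
from h import *
want([.6122,.159,.057],-10.3)"
```

```text
time_s: 8.35
tcp_pos: [0.5977, 0.1677, 0.0683]
ee_rot: [[0.174, 0.985, -0.015], [0.985, -0.174, 0.002], [-0.001, -0.015, -1.0]]
contact_force: [-0.9, -0.4, -0.8]
opening: 0.0198
t 8.35 tcp [0.5977 0.1677 0.0683] shift cm(now axes) [-0.6   1.6   1.11] (level axes) [-0.6   1.59  1.13] turn [-0.015  0.001  0.005] F [-0.9 -0.4 -0.8] op 0.0198
```

```bash
python3 -m jog '[[-0.4,1.3,0,-0.01,0,0,0.5],[-0.3,0.7,0,0,0,0,0.5],[0,0,0.4,0,0,0,0.5],[0,0,0.3,0,0,0,0.5],[0,0,0,0,0,0,0.5]]' 30; python3 -c "
from h import *
want([.6122,.159,.057],-10.3)
cv2.imwrite('pics/w5.png',grab_frame('wrist'));cv2.imwrite('pics/s5.png',grab_frame('side')[100:250,150:350].repeat(4,0).repeat(4,1))"
```

```text
time_s: 8.77
tcp_pos: [0.6168, 0.1579, 0.062]
ee_rot: [[0.172, 0.985, -0.004], [0.985, -0.172, 0.0], [-0.0, -0.004, -1.0]]
contact_force: [-0.8, -0.7, -0.3]
opening: 0.02
t 8.77 tcp [0.6168 0.1579 0.062 ] shift cm(now axes) [ 0.03 -0.47  0.5 ] (level axes) [ 0.03 -0.47  0.5 ] turn [-0.004  0.001  0.007] F [-0.8 -0.7 -0.3] op 0.02
```

View pics/w5.png

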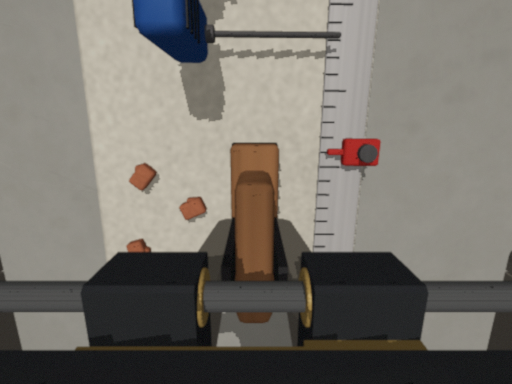

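View pics/s5.png

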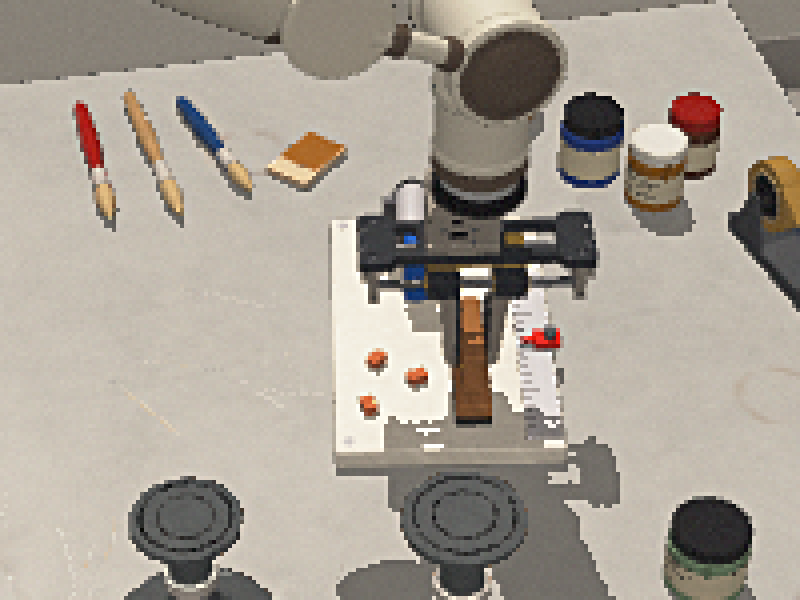

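```bash
python3 -m jog '[[0,0,0.3,0,0,0,0.5],[0,-0.03,0.25,0,0,0,0.5],[0,-0.03,0.04,0,0,0,0.5]]' 30; python3 -c "
from h import *
want([.6122,.159,.057],-10.3)"
```

```text
time_s: 9.12
tcp_pos: [0.6165, 0.1583, 0.0569]
ee_rot: [[0.171, 0.985, -0.002], [0.985, -0.171, 0.0], [0.0, -0.002, -1.0]]
contact_force: [0.3, -0.0, -1.5]
opening: 0.0198
t 9.12 tcp [0.6165 0.1583 0.0569] shift cm(now axes) [-0.01 -0.44 -0.01] (level axes) [-0.01 -0.44 -0.01] turn [-0.002 -0.     0.008] F [ 0.3 -0.  -1.5] op 0.0198
```

```bash
python3 -m jog '[[0,-0.6,0.02,0,0,0,0.5],[0,-0.9,0.02,0,0,0,0.5],[0,-0.9,0.02,0,0,0,0.5]]' 30; python3 -m jog '[[0,-0.9,0.02,0,0,0,0.5],[0,-0.9,0.02,0,0,0,0.5]]';python3 -c "
from h import *
want([.5925-.984*.09-.0147,.246+.179*.09-.0807,.057],-10.3)"
```

```text
time_s: 9.37
tcp_pos: [0.5928, 0.1624, 0.0563]
ee_rot: [[0.172, 0.985, -0.001], [0.985, -0.172, 0.0], [0.0, -0.001, -1.0]]
contact_force: [0.2, -1.0, 0.3]
opening: 0.0198
time_s: 9.53
tcp_pos: [0.574, 0.1658, 0.0563]
ee_rot: [[0.172, 0.985, 0.0], [0.985, -0.172, 0.001], [0.001, 0.0, -1.0]]
contact_force: [-0.1, 0.6, -0.9]
opening: 0.02
t 9.53 tcp [0.574  0.1658 0.0563] shift cm(now axes) [ 0.08 -8.62 -0.08] (level axes) [ 0.02 -8.62 -0.07] turn [ 0.    -0.001  0.007] F [-0.1  0.6 -0.9] op 0.02
```

```bash
python3 -m jog '[[0,-0.9,0.02,0,0,0,0.5],[0,-0.9,0.02,0,0,0,0.5],[0,-0.9,0.02,0,0,0,0.5],[0,-0.9,0.02,0,0,0,0.5],[0,-0.9,0.02,0,0,0,0.5]]' 30; python3 -c "
from h import *
want([.5925-.984*.09-.0147,.246+.179*.09-.0807,.057],-10.3)
cv2.imwrite('pics/w6.png',grab_frame('wrist'));cv2.imwrite('pics/s6.png',grab_frame('side')[100:250,150:350].repeat(4,0).repeat(4,1))"
```

```text
time_s: 9.95
tcp_pos: [0.5264, 0.1745, 0.0563]
ee_rot: [[0.172, 0.985, 0.003], [0.985, -0.172, 0.001], [0.001, 0.003, -1.0]]
contact_force: [0.3, 0.6, -0.2]
opening: 0.02
t 9.95 tcp [0.5264 0.1745 0.0563] shift cm(now axes) [ 0.04 -3.78 -0.08] (level axes) [ 0.01 -3.78 -0.07] turn [ 0.003 -0.001  0.007] F [ 0.3  0.6 -0.2] op 0.02
```

View pics/w6.png

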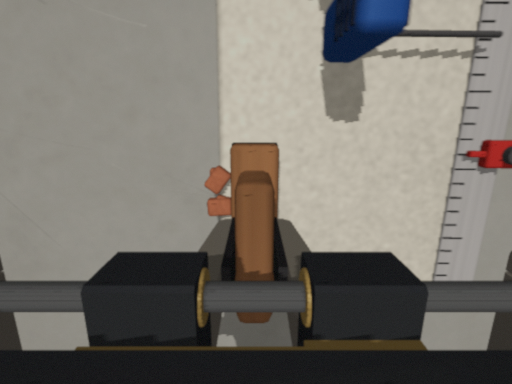

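View pics/s6.png

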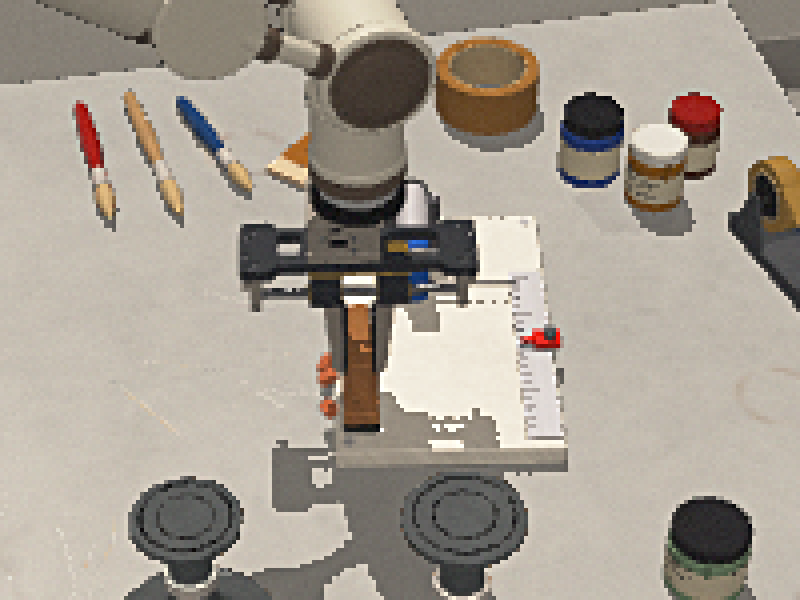

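```bash
python3 -m jog '[[0,-0.9,0.02,0,0,0,0.5],[0,-1.0,0.02,0,0,0,0.5],[0,-1.0,0.02,0,0,0,0.5],[0,-1.0,0.02,0,0,0,0.5],[0,-0.6,0,0,0,0,0.5]]' 30; python3 -c "
from h import *
want([.5925-.984*.09-.0147,.246+.179*.09-.0807,.057],-10.3)
cv2.imwrite('pics/w7.png',grab_frame('wrist'));cv2.imwrite('pics/s7.png',grab_frame('side')[100:250,150:350].repeat(4,0).repeat(4,1))"
```

```text
time_s: 10.47
tcp_pos: [0.4809, 0.1825, 0.0559]
ee_rot: [[0.172, 0.985, 0.005], [0.985, -0.172, 0.001], [0.002, 0.004, -1.0]]
contact_force: [-0.4, 0.5, -0.7]
opening: 0.0197
t 10.47 tcp [0.4809 0.1825 0.0559] shift cm(now axes) [ 0.03  0.84 -0.11] (level axes) [ 0.04  0.84 -0.11] turn [ 0.004 -0.002  0.007] F [-0.4  0.5 -0.7] op 0.0197
```

View pics/w7.png

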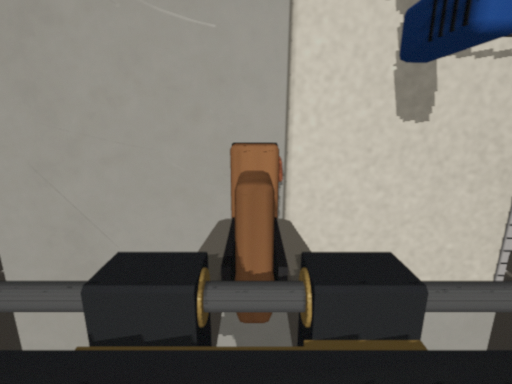

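View pics/s7.png

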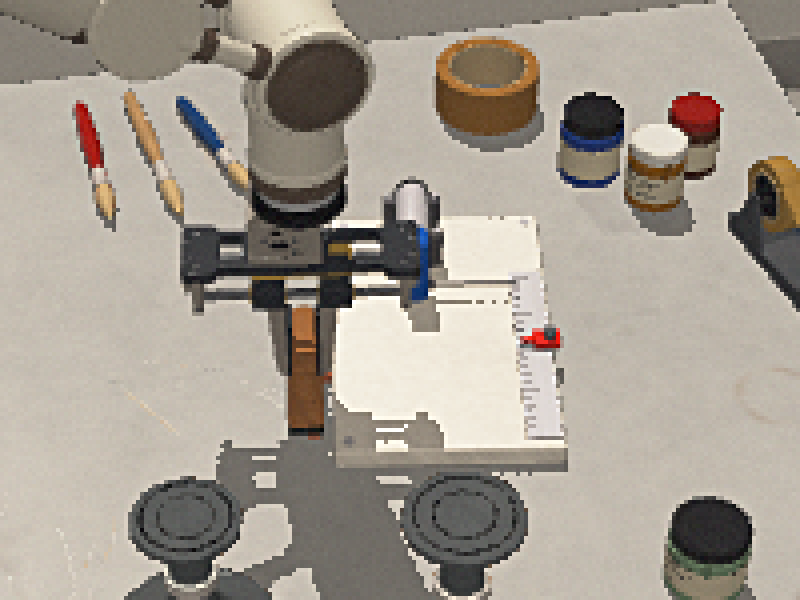

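```bash
python3 -m jog '[[0,0,-2,0,0,0,0.5],[0,0,-3,0,0,0,0.5],[0,-2,-3,0,0,-0.02,0.5],[0,-3,0,0,0,-0.05,0.5],[1.5,-3,0,0,0,-0.05,0.5],[1.5,-1.5,0,0,0,0,0.5],[0,0,0,0,0,0,0.5]]' 30; python3 -c "
from h import *
want([.374,.25,.037],-1.5)
cv2.imwrite('pics/w8.png',grab_frame('wrist'));cv2.imwrite('pics/s8.png',grab_frame('side')[100:250,150:350].repeat(4,0).repeat(4,1))"
```

```text
time_s: 11.15
tcp_pos: [0.3897, 0.2242, 0.1407]
ee_rot: [[0.051, 0.999, 0.009], [0.999, -0.051, 0.002], [0.003, 0.009, -1.0]]
contact_force: [-0.3, -0.1, -1.7]
opening: 0.0199
t 11.15 tcp [0.3897 0.2242 0.1407] shift cm(now axes) [ 2.47 -1.79 10.36] (level axes) [ 2.54 -1.63 10.37] turn [ 0.009 -0.003 -0.025] F [-0.3 -0.1 -1.7] op 0.0199
```

View pics/w8.png

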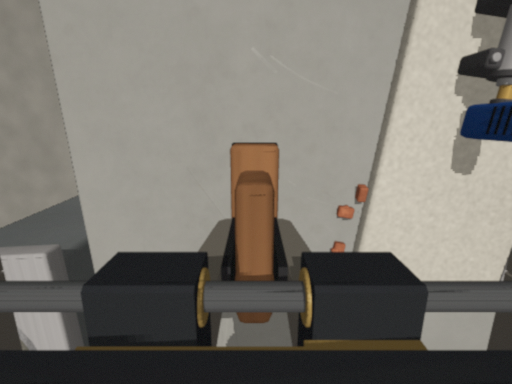

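View pics/s8.png

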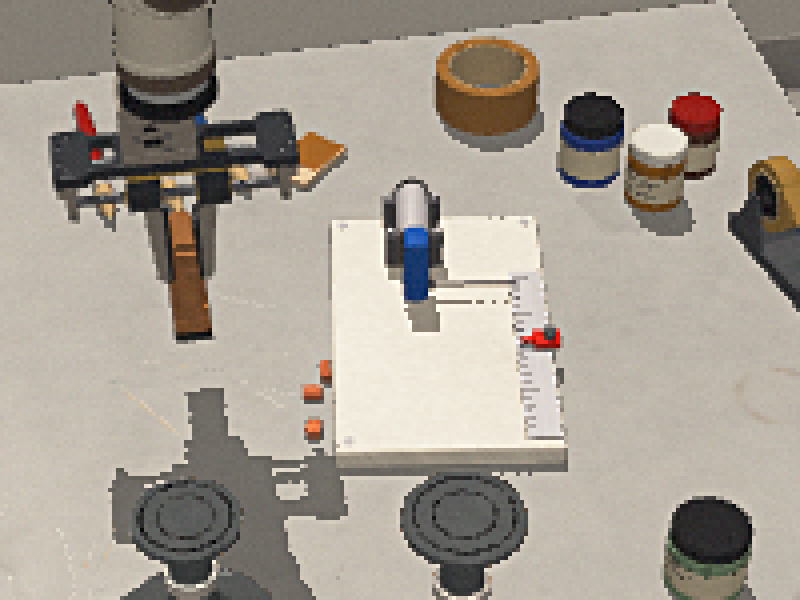

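Run:
```python
from h import *
f=cv2.imread("pics/w8.png"); a=cv2.resize(f[170:270,310:410],None,fx=5,fy=5,interpolation=cv2.INTER_CUBIC);cv2.imwrite("pics/c8.png",a)
side=camera_info("side");w=camera_info("wrist")
S=lambda u,v:(150+(u+.5)/4-.5,100+(v+.5)/4-.5)
for a,b in (((326,372),(361.5,193)),((313,392),(345,212)),((314,428),(338,246))):
    print(tri([(S(*a),side),(b,w)]))
```

```text
(array([0.5050891 , 0.21139752, 0.00782918]), np.float64(0.37209573878084257))
(array([0.48891725, 0.19059697, 0.00586615]), np.float64(0.15694542334793482))
(array([0.48285293, 0.15000122, 0.00327844]), np.float64(0.39289387391130504))
```

View pics/c8.png

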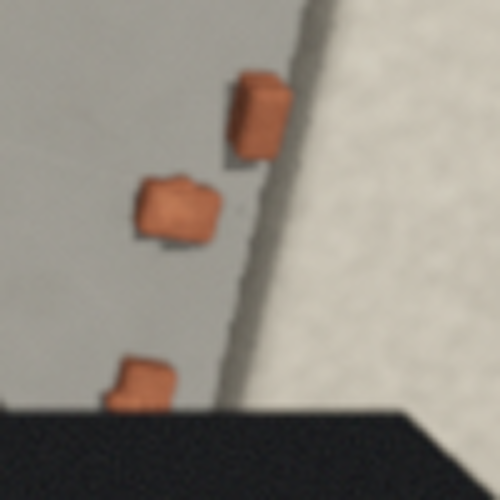

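```bash
python3 -m jog '[[1.2,-0.9,2.5,0.005,0,-0.02,0.5],[1.2,-0.7,2.8,0,0,0,0.5],[0,0,2.5,0,0,0,0.5],[0,0,1.3,0,0,0,0.5],[0,-0.03,0.1,0,0,0,0.5]]' 30; python3 -c "
from h import *
want([.374,.25,.037],-1.5)"
```

```text
time_s: 11.67
tcp_pos: [0.3862, 0.2463, 0.0479]
ee_rot: [[0.037, 0.999, 0.016], [0.999, -0.037, 0.002], [0.003, 0.016, -1.0]]
contact_force: [-0.3, 0.8, -1.0]
opening: 0.0197
t 11.67 tcp [0.3862 0.2463 0.0479] shift cm(now axes) [ 0.32 -1.25  1.07] (level axes) [ 0.33 -1.23  1.09] turn [ 0.016 -0.003 -0.01 ] F [-0.3  0.8 -1. ] op 0.0197
```

```bash
python3 -m jog '[[0,-0.4,0.2,0.016,0,0,0.5],[0,-0.1,0.3,0,0,0,0.5],[0,-0.03,0.25,0,0,0,0.5]]' 30; python3 -c "
from h import *
want([.38,.248,.037],-1.5)"
```

```text
time_s: 11.92
tcp_pos: [0.3832, 0.2453, 0.0406]
ee_rot: [[0.039, 0.999, -0.001], [0.999, -0.039, 0.002], [0.002, -0.001, -1.0]]
contact_force: [0.4, 0.5, -1.4]
opening: 0.0195
t 11.92 tcp [0.3832 0.2453 0.0406] shift cm(now axes) [ 0.25 -0.33  0.36] (level axes) [ 0.26 -0.33  0.36] turn [-0.001 -0.002 -0.013] F [ 0.4  0.5 -1.4] op 0.0195
```

```bash
python3 -m jog '[[0,-0.03,0.3,0,0,0,0.5],[0,-0.03,0.15,0,0,0,0.5],[0,-0.03,0.08,0,0,0,0.5]]' 30; python3 -c "
from h import *
want([.38,.248,.037],-1.5)"
```

```text
time_s: 12.17
tcp_pos: [0.3847, 0.2454, 0.0367]
ee_rot: [[0.041, 0.999, 0.003], [0.999, -0.041, 0.004], [0.004, 0.003, -1.0]]
contact_force: [-0.1, 0.5, -0.9]
opening: 0.02
t 12.17 tcp [0.3847 0.2454 0.0367] shift cm(now axes) [ 0.24 -0.48 -0.03] (level axes) [ 0.25 -0.47 -0.03] turn [ 0.003 -0.004 -0.014] F [-0.1  0.5 -0.9] op 0.02
```

```bash
python3 -m jog '[[0,-0.03,0.1,0,0,0,0.5],[0,-0.03,0.1,0,0,0,0.5]]' 30; python3 -c "
from h import *
want([.38,.248,.037],-1.5)"
```

```text
time_s: 12.33
tcp_pos: [0.3848, 0.2456, 0.0362]
ee_rot: [[0.04, 0.999, 0.004], [0.999, -0.04, 0.004], [0.004, 0.004, -1.0]]
contact_force: [-4.1, -2.4, 11.8]
opening: 0.0199
t 12.33 tcp [0.3848 0.2456 0.0362] shift cm(now axes) [ 0.22 -0.49 -0.08] (level axes) [ 0.23 -0.49 -0.08] turn [ 0.004 -0.004 -0.014] F [-4.1 -2.4 11.8] op 0.0199
```

```bash
python3 -m jog '[[0,0,-0.05,0,0,0,2.5],[0,0,0,0,0,0,3.5],[0,-0.03,0,0,0,0,5],[0,-0.03,0,0,0,0,5]]' 30; python3 -m jog '[[0,0,-1.5,0,0,0,5],[0,0,-3.5,0,0,0,5],[0,0,-4,0,0,0,5],[0,0,-4,0,0,0,5],[0,0,-1,0,0,0,5]]'; python3 -c "
from h import *
g=[.5925,.246];yaw=-10.3;a=np.radians(yaw)
p=np.array(g)+rz(a)[:2,:2]@[0,.035];print(p)
want([p[0],p[1],.062],yaw)
cv2.imwrite('pics/w9.png',grab_frame('wrist'));cv2.imwrite('pics/s9.png',grab_frame('side')[100:250,150:350].repeat(4,0).repeat(4,1))"
```

```text
time_s: 12.67
tcp_pos: [0.3856, 0.2463, 0.0383]
ee_rot: [[0.04, 0.999, 0.008], [0.999, -0.04, 0.005], [0.005, 0.007, -1.0]]
contact_force: [-1.1, -0.6, 0.8]
opening: 0.0432
time_s: 13.08
tcp_pos: [0.3802, 0.2443, 0.1791]
ee_rot: [[0.04, 0.999, -0.004], [0.999, -0.04, 0.001], [0.001, -0.004, -1.0]]
contact_force: [0.5, 0.4, 0.4]
opening: 0.0501
[0.59875808 0.28043598]
t 13.08 tcp [0.3802 0.2443 0.1791] shift cm(now axes) [ 4.47 21.74 11.62] (level axes) [ 7.46 20.86 11.71] turn [-0.004 -0.001  0.14 ] F [0.5 0.4 0.4] op 0.0501
```

View pics/w9.png

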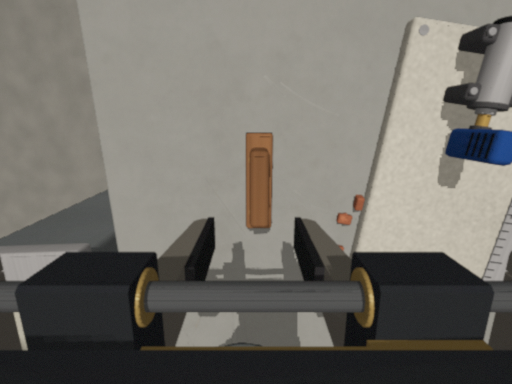

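View pics/s9.png

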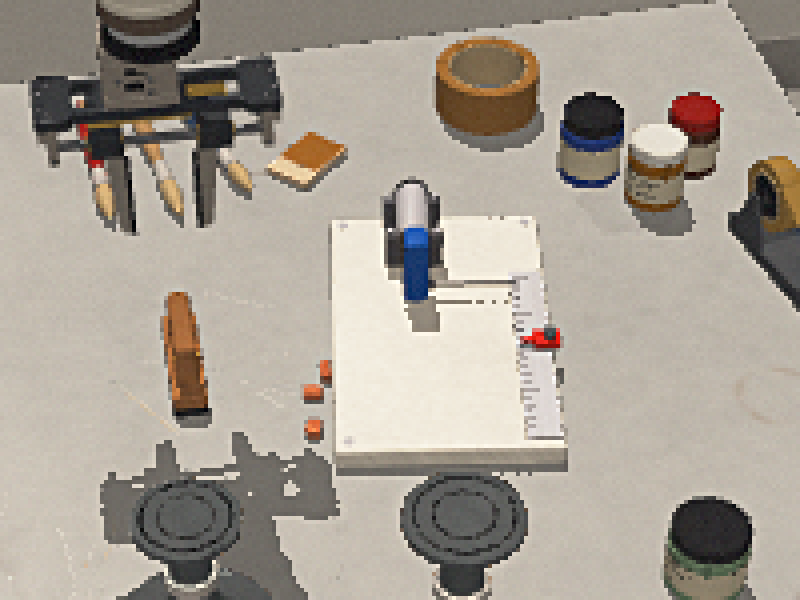

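```bash
python3 -m jog '[[0,2,0,0,0,0.07,5],[1,3,0,0,0,0.07,5],[1.2,3.6,0,0,0,0,5],[1.2,3.6,0,0,0,0,5],[1.2,3.6,0,0,0,0,5],[1.2,3.4,0,0,0,0,5],[1.2,1.5,0,0,0,0,5],[0,0,0,0,0,0,5]]'; python3 -c "
from h import *
want([.5988,.2804,.062],-10.3)
c=camera_info('wrist');cv2.imwrite('pics/w10.png',grab_frame('wrist'))
import pickle;pickle.dump(c,open('pics/w10.pkl','wb'))"
```

```text
time_s: 13.85
tcp_pos: [0.5951, 0.2787, 0.1523]
ee_rot: [[0.185, 0.982, -0.03], [0.983, -0.185, -0.006], [-0.011, -0.028, -1.0]]
contact_force: [-0.5, 0.3, 0.2]
opening: 0.0505
t 13.85 tcp [0.5951 0.2787 0.1523] shift cm(now axes) [0.33 0.59 9.02] (level axes) [0.23 0.33 9.03] turn [-0.028  0.011 -0.007] F [-0.5  0.3  0.2] op 0.0505
```

View pics/w10.png

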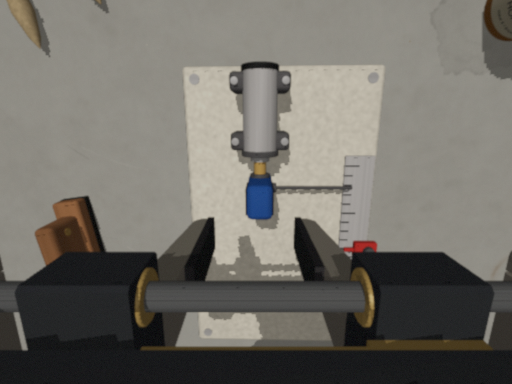

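Run:
```python
from h import *
import pickle
c=pickle.load(open("pics/w10.pkl","rb"))
f=cv2.imread("pics/w10.png");cv2.imwrite("pics/c10.png",cv2.resize(f[55:260,180:390],None,fx=2.9,fy=2.9,interpolation=cv2.INTER_CUBIC))
w=[onplane(u,c,.09)[0] for u in ((246,218),(273,218),(246,190),(273,190))]
print(np.round(w,4))
C=np.array([(-.075,.15,.02),(.118,.15,.02)])
u=onplane([(183.5,67),(382.5,67)],c,.02);print(u,np.degrees(np.arctan2(*(u[1]-u[0])[[1,0]])))
for yaw in (-9.6,-10.3,-11):
  a=np.radians(yaw);o=u.mean(0)[:2]-rz(a)[:2,:2]@[.0215,.15];print(yaw,o,o+rz(a)[:2,:2]@[0,.035])
```

```text
[[0.5844 0.271  0.09  ]
 [0.606  0.2672 0.09  ]
 [0.5889 0.2941 0.09  ]
 [0.61   0.2904 0.09  ]]
[[0.54624364 0.4057403  0.02      ]
 [0.72909038 0.37070729 0.02      ]] -10.846291750590453
-9.6 [0.59145279 0.24390991] [0.59728969 0.27841977]
-10.3 [0.58969315 0.24448528] [0.59595123 0.27892126]
-11 [0.58794068 0.24508211] [0.59461899 0.27943906]
```

View pics/c10.png

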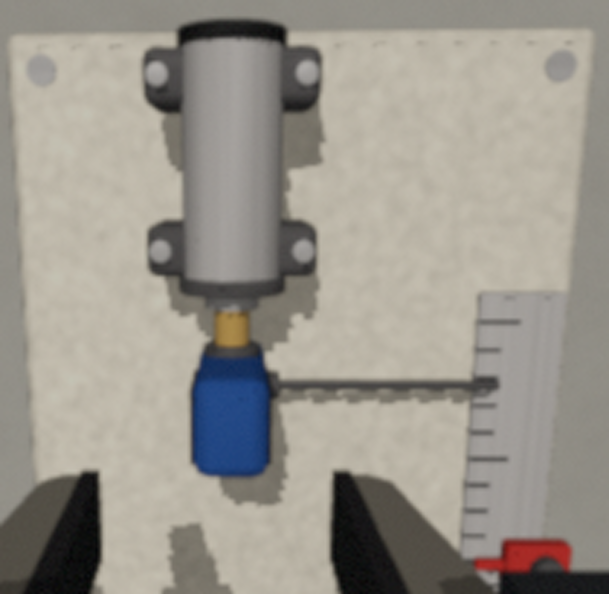

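```bash
python3 -m jog '[[0.1,0.2,1.0,-0.028,0.01,0,5],[0.1,0,2.5,0,0,0,5],[0,0,2,0,0,0,5],[0,0,0.3,0,0,0,5]]'; python3 -c "
from h import *
want([.597,.280,.062],-10.5)
cv2.imwrite('pics/w11.png',grab_frame('wrist'))"
```

```text
time_s: 14.23
tcp_pos: [0.5893, 0.278, 0.0876]
ee_rot: [[0.184, 0.983, -0.009], [0.983, -0.184, -0.004], [-0.006, -0.008, -1.0]]
contact_force: [-0.2, 0.3, -0.1]
opening: 0.0502
t 14.23 tcp [0.5893 0.278  0.0876] shift cm(now axes) [0.35 0.74 2.56] (level axes) [0.34 0.72 2.56] turn [-0.008  0.006 -0.002] F [-0.2  0.3 -0.1] op 0.0502
```

View pics/w11.png

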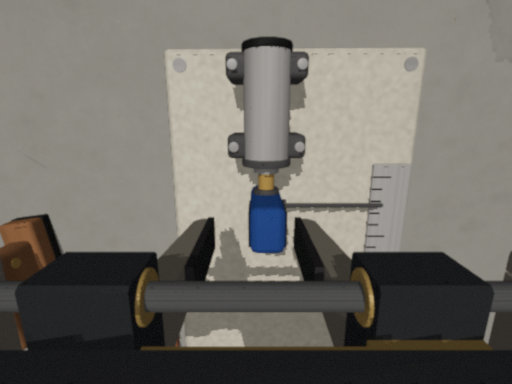

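```bash
python3 -m jog '[[0.3,0.7,0.3,-0.008,0.005,0,5],[0,0.1,0.8,0,0,0,5],[0,0,0.8,0,0,0,5],[0,0,0.4,0,0,0,5]]'; python3 -c "
from h import *
want([.597,.280,.062],-10.5)
cv2.imwrite('pics/w12.png',grab_frame('wrist'))"
```

```text
time_s: 14.62
tcp_pos: [0.5984, 0.28, 0.067]
ee_rot: [[0.183, 0.983, 0.005], [0.983, -0.183, 0.0], [0.001, 0.004, -1.0]]
contact_force: [-0.2, -0.3, -0.2]
opening: 0.0499
t 14.62 tcp [0.5984 0.28   0.067 ] shift cm(now axes) [-0.02 -0.14  0.5 ] (level axes) [-0.02 -0.14  0.5 ] turn [ 0.004 -0.001 -0.001] F [-0.2 -0.3 -0.2] op 0.0499
```

View pics/w12.png

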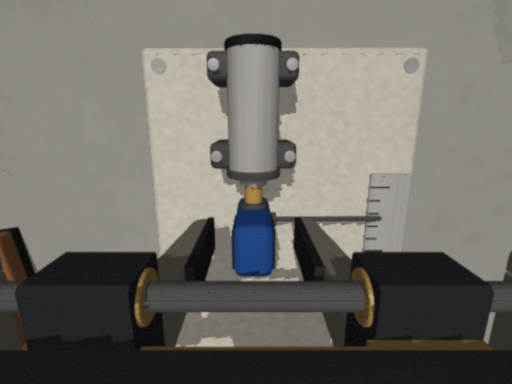

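```bash
python3 -m jog '[[0,-0.1,0.4,0,0,0,5],[0,-0.03,0.15,0,0,0,4],[0,-0.02,0.03,0,0,0,1],[0,-0.02,0.03,0,0,0,1],[0,-0.02,0.03,0,0,0,1],[0,-0.02,0.03,0,0,0,1]]' 40; python3 -c "
from h import *
want([.597,.280,.062],-10.5)"
```

```text
time_s: 15.17
tcp_pos: [0.5979, 0.2803, 0.0605]
ee_rot: [[0.183, 0.983, 0.008], [0.983, -0.183, 0.001], [0.002, 0.008, -1.0]]
contact_force: [5.5, -0.6, -3.3]
opening: 0.0215
t 15.17 tcp [0.5979 0.2803 0.0605] shift cm(now axes) [-0.05 -0.08 -0.15] (level axes) [-0.05 -0.08 -0.15] turn [ 0.008 -0.002 -0.001] F [ 5.5 -0.6 -3.3] op 0.0215
```

```bash
python3 -m jog '[[-0.5,0,0,0.008,0,0,1],[-1,0,0,0,0,0,1],[-1.2,0,0,0,0,0,1],[-1.2,0,0,0,0,0,1],[-1.2,0,0,0,0,0,1]]' 40; python3 -c "
from h import *
want([.597,.280,.062],-10.5)
cv2.imwrite('pics/w13.png',grab_frame('wrist'))"
```

```text
time_s: 15.58
tcp_pos: [0.5893, 0.2338, 0.0606]
ee_rot: [[0.18, 0.984, 0.005], [0.984, -0.18, 0.01], [0.011, 0.003, -1.0]]
contact_force: [2.3, 4.7, -3.2]
opening: 0.0216
t 15.58 tcp [0.5893 0.2338 0.0606] shift cm(now axes) [ 4.69 -0.08 -0.09] (level axes) [ 4.68 -0.09 -0.14] turn [ 0.003 -0.011  0.002] F [ 2.3  4.7 -3.2] op 0.0216
```

View pics/w13.png

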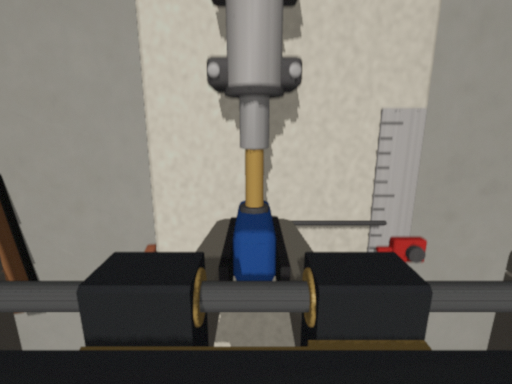

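```bash
python3 -m jog '[[-0.7,0,0,0,-0.008,0,1],[-0.7,0,0,0,0,0,1],[-0.4,0,0,0,0,0,1],[-0.1,0,0,0,0,0,1]]' 40; python3 -c "
from h import *
want([.597,.280,.062],-10.5)
import pickle
c=camera_info('wrist');f=grab_frame('wrist');cv2.imwrite('pics/w14.png',f);pickle.dump(c,open('pics/w14.pkl','wb'))
cv2.imwrite('pics/c14.png',cv2.resize(f[190:270,320:440],None,fx=6,fy=6,interpolation=cv2.INTER_CUBIC))
f=grab_frame('side');cv2.imwrite('pics/s14.png',cv2.resize(f[150:220,220:310],None,fx=8,fy=8,interpolation=cv2.INTER_CUBIC))
f=grab_frame('top');cv2.imwrite('pics/t14.png',cv2.resize(f[130:210,180:280],None,fx=7,fy=7,interpolation=cv2.INTER_CUBIC))
"
```

```text
time_s: 15.97
tcp_pos: [0.586, 0.2158, 0.0606]
ee_rot: [[0.183, 0.983, 0.006], [0.983, -0.183, 0.009], [0.01, 0.005, -1.0]]
contact_force: [3.8, 5.8, -3.5]
opening: 0.0221
t 15.97 tcp [0.586  0.2158 0.0606] shift cm(now axes) [ 6.52 -0.1  -0.08] (level axes) [ 6.52 -0.09 -0.14] turn [ 0.005 -0.01  -0.001] F [ 3.8  5.8 -3.5] op 0.0221
```

View pics/c14.png

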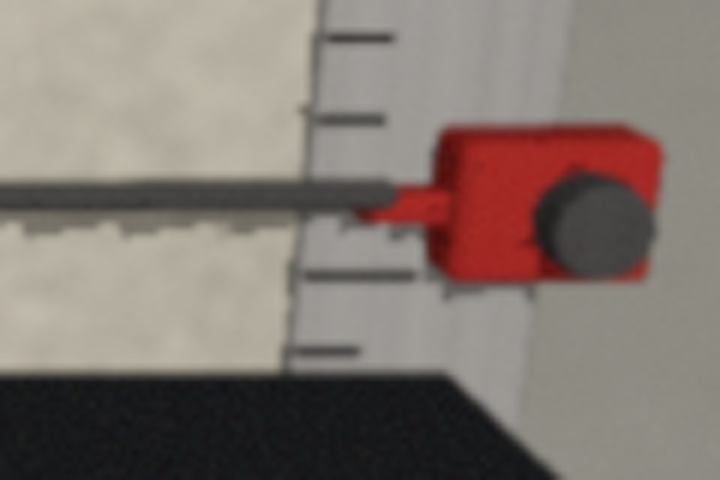

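View pics/s14.png

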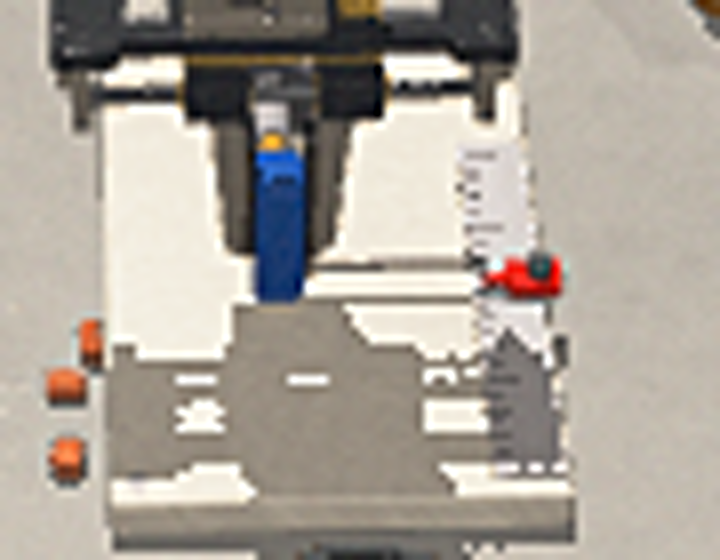

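View pics/t14.png

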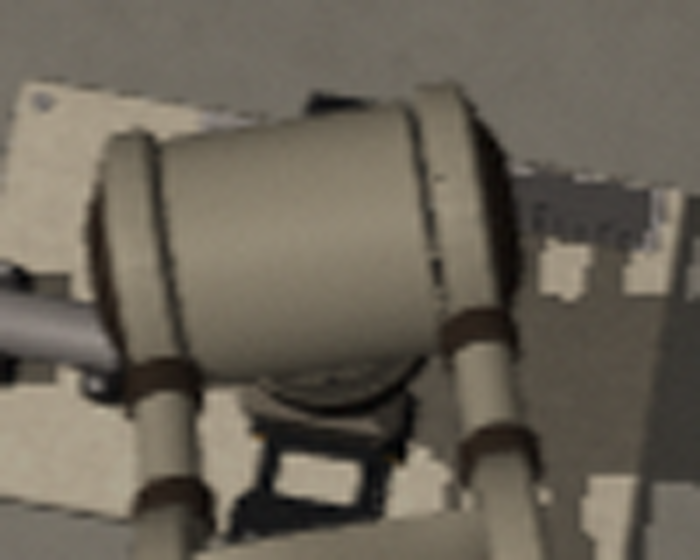

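```bash
python3 - <<'E'
from h import *
import pickle
c=pickle.load(open("pics/w14.pkl","rb"));print(np.round(c["pose"],3).tolist())
W=lambda u,v:(320+(u+.5)/6-.5,190+(v+.5)/6-.5)
a=np.radians(-10.5);g=np.array([.5925,.246,0])
inv=lambda w:np.round((w-g)@rz(a)*1e3,1)
print("ptr tip",inv(onplane(W(385,195),c,.034)[0]),"ptr root",inv(onplane(W(5,195),c,.034)[0]))
print("pointer thickness",inv(onplane(W(380,180),c,.034)[0]),inv(onplane(W(380,209),c,.034)[0]))
for z in (.028,.03,.032): print("nib",z,inv(onplane(W(420,187),c,z)[0]),inv(onplane(W(420,223),c,z)[0]))
print("nib tip?",inv(onplane(W(360,215),c,.03)[0]))
print("body top",inv(onplane(W(448,128),c,.038)[0]),inv(onplane(W(448,278),c,.038)[0]),inv(onplane(W(655,150),c,.038)[0]))
o=get_obs();print("tcp gauge",inv(np.array(o["tcp_pos"])))
E
python3 - <<'E'
import cv2
f=cv2.imread('pics/w14.png');print(f.shape)
import numpy as np
for r in range(210,236): print(r,[tuple(f[r,c]) for c in (360,380,386,391,393)])
E
```

```text
[[0.983, -0.177, -0.039, 0.597], [-0.182, -0.956, -0.232, 0.282], [0.004, 0.235, -0.972, 0.221], [0.0, 0.0, 0.0, 1.0]]
ptr tip [ 87.6 -30.   34. ] ptr root [ 44. -30.  34.]
pointer thickness [ 86.9 -28.2  34. ] [ 87.2 -31.7  34. ]
nib 0.028 [ 94.6 -31.1  28. ] [ 95.1 -35.6  28. ]
nib 0.03 [ 93.6 -30.4  30. ] [ 94.1 -34.9  30. ]
nib 0.032 [ 92.6 -29.7  32. ] [ 93.  -34.1  32. ]
nib tip? [ 86.9 -33.9  30. ]
body top [ 91.9 -20.7  38. ] [ 93.9 -38.5  38. ] [115.3 -23.3  38. ]
tcp gauge [ -0.8 -30.7  60.6]
(384, 512, 3)
210 [(np.uint8(162), np.uint8(176), np.uint8(182)), (np.uint8(87), np.uint8(89), np.uint8(91)), (np.uint8(149), np.uint8(154), np.uint8(157)), (np.uint8(150), np.uint8(154), np.uint8(158)), (np.uint8(142), np.uint8(146), np.uint8(153))]
211 [(np.uint8(163), np.uint8(176), np.uint8(182)), (np.uint8(133), np.uint8(137), np.uint8(140)), (np.uint8(150), np.uint8(154), np.uint8(157)), (np.uint8(151), np.uint8(154), np.uint8(158)), (np.uint8(116), np.uint8(119), np.uint8(138))]
212 [(np.uint8(163), np.uint8(176), np.uint8(183)), (np.uint8(150), np.uint8(153), np.uint8(157)), (n
[... 4792 characters left out ...]
)]
233 [(np.uint8(162), np.uint8(176), np.uint8(182)), (np.uint8(148), np.uint8(153), np.uint8(156)), (np.uint8(147), np.uint8(151), np.uint8(154)), (np.uint8(66), np.uint8(69), np.uint8(94)), (np.uint8(22), np.uint8(22), np.uint8(91))]
234 [(np.uint8(163), np.uint8(176), np.uint8(182)), (np.uint8(130), np.uint8(134), np.uint8(138)), (np.uint8(131), np.uint8(134), np.uint8(137)), (np.uint8(87), np.uint8(91), np.uint8(99)), (np.uint8(36), np.uint8(38), np.uint8(90))]
235 [(np.uint8(161), np.uint8(174), np.uint8(181)), (np.uint8(86), np.uint8(89), np.uint8(92)), (np.uint8(87), np.uint8(90), np.uint8(92)), (np.uint8(98), np.uint8(101), np.uint8(104)), (np.uint8(65), np.uint8(67), np.uint8(92))]
```

```bash
python3 -m jog '[[-0.2,0,0,0,-0.009,0,1],[-0.1,0,0,0,0,0,1]]' 40
cat > look.py <<'E'
import sys
from h import *
import pickle
n=sys.argv[1]
want([.597,.280,.062],-10.5)
c=camera_info('wrist');f=grab_frame('wrist');cv2.imwrite(f'pics/w{n}.png',f);pickle.dump(c,open(f'pics/w{n}.pkl','wb'))
cv2.imwrite(f'pics/c{n}.png',cv2.resize(f[200:250,350:430],None,fx=10,fy=10,interpolation=cv2.INTER_CUBIC))
E
python3 look.py 15
```

```text
time_s: 16.28
tcp_pos: [0.5859, 0.2153, 0.0605]
ee_rot: [[0.183, 0.983, 0.007], [0.983, -0.183, 0.004], [0.006, 0.006, -1.0]]
contact_force: [3.9, 5.3, -3.7]
opening: 0.0214
t 16.28 tcp [0.5859 0.2153 0.0605] shift cm(now axes) [ 6.57 -0.1  -0.11] (level axes) [ 6.57 -0.09 -0.15] turn [ 0.006 -0.006 -0.001] F [ 3.9  5.3 -3.7] op 0.0214
```

View pics/c15.png

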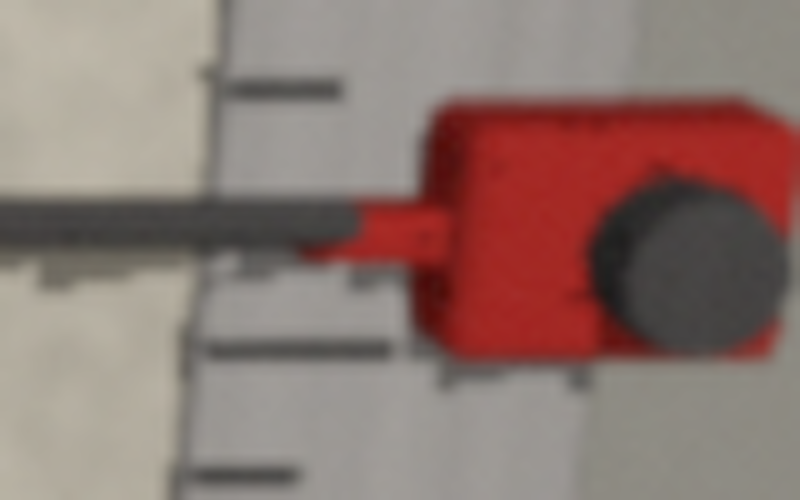

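```bash
python3 -m jog '[[-0.25,0,0,0,-0.005,0,1],[-0.2,0,0,0,0,0,1]]' 40; python3 look.py 16
```

```text
time_s: 16.5
tcp_pos: [0.5857, 0.2136, 0.0606]
ee_rot: [[0.183, 0.983, 0.008], [0.983, -0.184, 0.005], [0.006, 0.007, -1.0]]
contact_force: [5.2, 6.1, -4.7]
opening: 0.0214
t 16.5 tcp [0.5857 0.2136 0.0606] shift cm(now axes) [ 6.74 -0.1  -0.1 ] (level axes) [ 6.74 -0.1  -0.14] turn [ 0.007 -0.006 -0.001] F [ 5.2  6.1 -4.7] op 0.0214
```

View pics/c16.png

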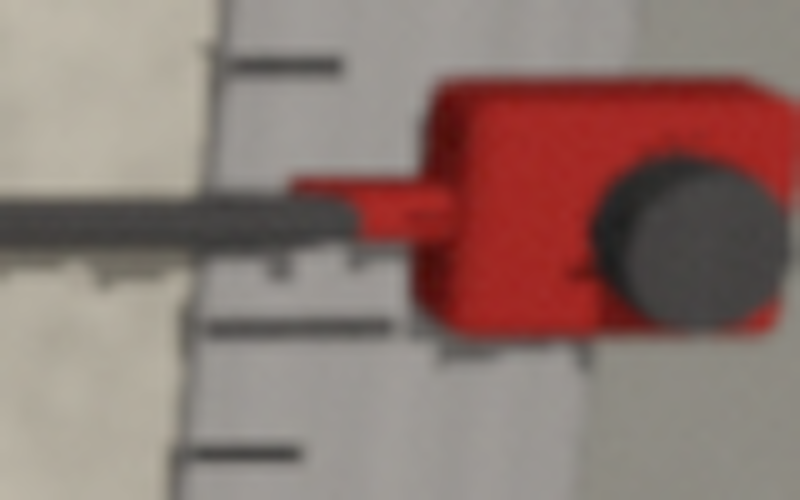

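```bash
cat > m.py <<'E'
import sys
from h import *
import pickle
n=sys.argv[1];vp,n1,n2=map(float,sys.argv[2:5])
c=pickle.load(open(f"pics/w{n}.pkl","rb"))
W=lambda u,v:(350+(u+.5)/10-.5,200+(v+.5)/10-.5)
a=np.radians(-10.5);g=np.array([.5925,.246,0])
inv=lambda w:np.round((w-g)@rz(a)*1e3,2)
p=inv(onplane(W(350,vp),c,.034)[0]);print("ptr",p)
for z in (.028,.03,.032):
    A=inv(onplane(W(380,n1),c,z)[0]);B=inv(onplane(W(380,n2),c,z)[0]);print(z,A,B,"mid",(A+B)[1]/2,"remaining",p[1]-(A+B)[1]/2)
E
python3 m.py 15 222 208 262; python3 m.py 16 222 186 240
python3 - <<'E'
from h import *
for n,cs in ((15,(390,)),(16,(390,))):
    f=cv2.imread(f"pics/w{n}.png")
    print(n,[(r,f[r,390].tolist()) for r in range(216,230)])
E
```

```text
ptr [ 88.24 -30.42  34.  ]
0.028 [ 93.18 -31.52  28.  ] [ 93.64 -35.58  28.  ] mid -33.55 remaining 3.1299999999999955
0.03 [ 92.19 -30.81  30.  ] [ 92.64 -34.83  30.  ] mid -32.82 remaining 2.3999999999999986
0.032 [ 91.19 -30.11  32.  ] [ 91.64 -34.09  32.  ] mid -32.1 remaining 1.6799999999999997
ptr [ 88.33 -32.2   34.  ]
0.028 [ 93.1  -31.65  28.  ] [ 93.55 -35.69  28.  ] mid -33.67 remaining 1.4699999999999989
0.03 [ 92.11 -30.97  30.  ] [ 92.55 -34.97  30.  ] mid -32.97 remaining 0.769999999999996
0.032 [ 91.11 -30.28  32.  ] [ 91.55 -34.24  32.  ] mid -32.260000000000005 remaining 0.060000000000002274
15 [(216, [149, 152, 156]), (217, [147, 151, 155]), (218, [144, 148, 154]), (219, [107, 111, 134]), (220, [45, 49, 123]), (221, [32, 35, 152]), (222, [37, 41, 166]), (223, [35, 38, 163]), (224, [35, 39, 161]), (225, [37, 40, 151]), (226, [60, 63, 120]), (227, [73, 76, 96]), (228, [82, 85, 98]), (229, [105, 108, 118])]
16 [(216, [144, 148, 153]), (217, [104, 107, 134]), (218, [45, 46, 129]), (219, [33, 37, 155]), (220, [37, 42, 165]), (221, [34, 37, 154]), (222, [35, 39, 154]), (223, [44, 47, 140]), (224, [67, 70, 110]), (225, [80, 83, 99]), (226, [104, 107, 119]), (227, [117, 120, 130]), (228, [120, 122, 132]), (229, [120, 124, 133])]
```

```bash
python3 -m jog '[[-0.2,0,0,0,-0.003,0,1]]' 40; python3 look.py 17
```

```text
time_s: 16.63
tcp_pos: [0.5855, 0.2126, 0.0606]
ee_rot: [[0.184, 0.983, 0.008], [0.983, -0.184, 0.004], [0.006, 0.007, -1.0]]
contact_force: [5.2, 5.5, -3.9]
opening: 0.0218
t 16.63 tcp [0.5855 0.2126 0.0606] shift cm(now axes) [ 6.83 -0.11 -0.1 ] (level axes) [ 6.83 -0.1  -0.14] turn [ 0.007 -0.006 -0.002] F [ 5.2  5.5 -3.9] op 0.0218
```

View pics/c17.png

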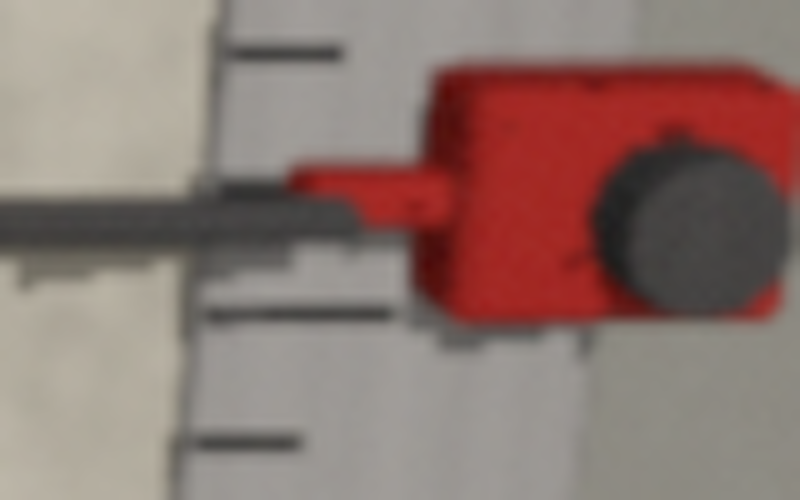

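```bash
python3 m.py 17 222 173 228
python3 - <<'E'
from h import *
f=grab_frame('side');cv2.imwrite('pics/s17.png',cv2.resize(f[160:200,235:305],None,fx=11,fy=11,interpolation=cv2.INTER_CUBIC))
cv2.imwrite('pics/s17f.png',f)
c=camera_info('side');a=np.radians(-10.5);g=np.array([.5925,.246,0])
R=rz(a)
for y in (-.031,-.032,-.033,-.034,-.035):
    q=proj([g+R@[.09,y,.034],g+R@[.03,y,.034],g+R@[.09,y,.03]],c);print(y,np.round([( (u-235+.5)*11-.5,(v-160+.5)*11-.5) for u,v in q],1).tolist())
E
```

```text
ptr [ 88.37 -33.16  34.  ]
0.028 [ 93.03 -31.65  28.  ] [ 93.49 -35.76  28.  ] mid -33.705 remaining 0.5450000000000017
0.03 [ 92.04 -30.97  30.  ] [ 92.49 -35.04  30.  ] mid -33.004999999999995 remaining -0.15500000000000114
0.032 [ 91.04 -30.3   32.  ] [ 91.49 -34.32  32.  ] mid -32.31 remaining -0.8499999999999943
-0.031 [[503.6, 250.0], [313.3, 253.4], [503.0, 259.4]]
-0.032 [[503.9, 252.1], [313.5, 255.5], [503.3, 261.6]]
-0.033 [[504.1, 254.2], [313.7, 257.6], [503.5, 263.7]]
-0.034 [[504.4, 256.3], [313.8, 259.7], [503.8, 265.8]]
-0.035 [[504.6, 258.4], [314.0, 261.8], [504.0, 267.9]]
```

View pics/s17.png

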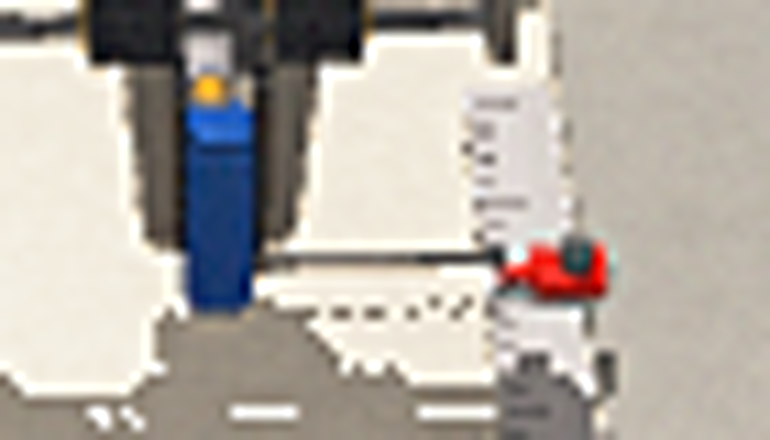

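View pics/s17f.png

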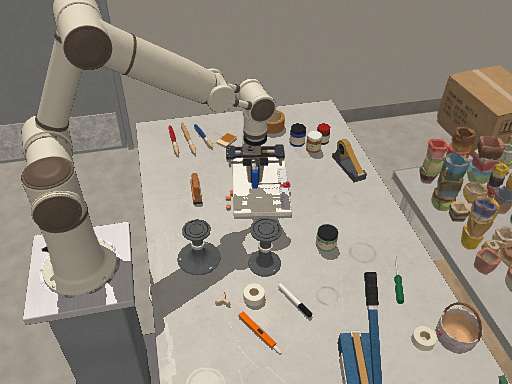

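Run:
```python
from h import *
import pickle
o=get_obs();c17=camera_info("wrist");K=c17["intrinsics"]
T=np.eye(4);T[:3,:3]=o["ee_rot"];T[:3,3]=o["tcp_pos"];X=np.linalg.inv(T)@c17["pose"]
def cam(p,R):
    U,_,V=np.linalg.svd(np.array(R));R=U@V
    M=np.eye(4);M[:3,:3]=R;M[:3,3]=p;return dict(intrinsics=K,pose=M@X)
w5=cam([.6168,.1579,.062],[[0.172,0.985,-0.004],[0.985,-0.172,0.0],[-0.0,-0.004,-1.0]])
w4=cam([0.5331,0.1659,0.1182],[[0.183,0.983,0.002],[0.983,-0.183,-0.001],[-0.0,0.002,-1.0]])
pickle.dump((w4,w5),open("pics/w45.pkl","wb"))
f=cv2.imread("pics/w5.png");cv2.imwrite("pics/c5.png",cv2.resize(f[20:175,270:390],None,fx=5,fy=3.8 and 5,interpolation=cv2.INTER_CUBIC)[:600] if 0 else cv2.resize(f[20:170,280:390],None,fx=4,fy=4,interpolation=cv2.INTER_CUBIC))
f=cv2.imread("pics/w4.png");cv2.imwrite("pics/c4.png",cv2.resize(f[30:150,360:460],None,fx=5,fy=5,interpolation=cv2.INTER_CUBIC))
```

```text
(no output)
```

View pics/c5.png

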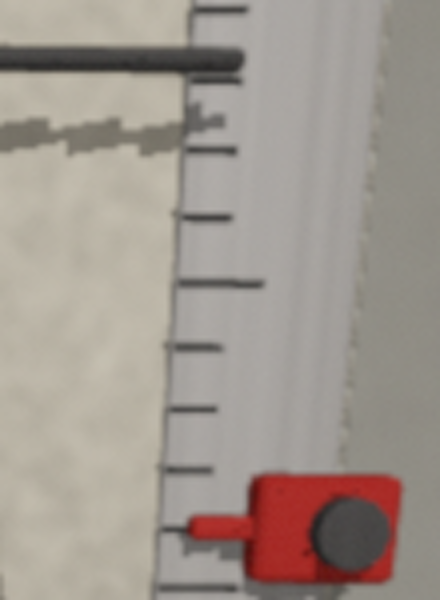

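View pics/c4.png

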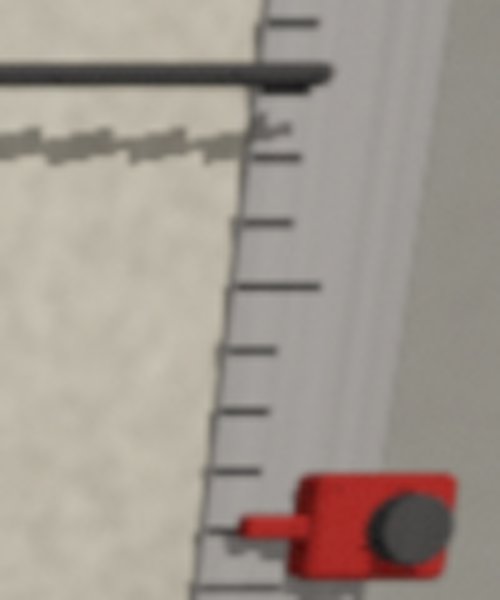

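Run:
```python
from h import *
import pickle
w4,w5=pickle.load(open("pics/w45.pkl","rb"))
a=np.radians(-10.5);g=np.array([.5925,.246,0]);inv=lambda w:np.round((w-g)@rz(a)*1e3,2)
A=lambda u,v:(280+(u+.5)/4-.5,20+(v+.5)/4-.5)
B=lambda u,v:(360+(u+.5)/5-.5,30+(v+.5)/5-.5)
for n,c,F,p,q in (("w5",w5,A,(240,59),(192,527)),("w4",w4,B,(325,73),(245,528))):
    P=inv(onplane(F(*p),c,.034)[0])
    for z in (.03,.0315):
        N=inv(onplane(F(*q),c,z)[0]);print(n,P,N,"dist",P[1]-N[1])
ts=[inv(onplane(A(*u),w5,.023)[0])[1] for u in ((220,10),(215,81),(210,151),(208,217),(215,284),(198,348),(193,409),(187,470),(175,529),(195,588))];print("ticks w5",ts,np.round(np.diff(ts),2))
ts=[inv(onplane(B(*u),w4,.023)[0])[1] for u in ((295,22),(275,158),(268,223),(275,287),(250,351),(245,411),(235,471),(222,531),(240,588))];print("ticks w4",ts)
c=pickle.load(open("pics/w17.pkl","rb"));W=lambda u,v:(350+(u+.5)/10-.5,200+(v+.5)/10-.5)
print("ticks w17",[inv(onplane(W(*u),c,.023)[0])[1] for u in ((290,53),(240,187),(300,314),(245,443))])
```

```text
w5 [88.11 35.97 34.  ] [ 87.2  -33.19  30.  ] dist 69.16
w5 [88.11 35.97 34.  ] [ 86.82 -33.04  31.5 ] dist 69.00999999999999
w4 [87.58 36.13 34.  ] [ 86.52 -33.29  30.  ] dist 69.42
w4 [87.58 36.13 34.  ] [ 85.72 -33.22  31.5 ] dist 69.35
ticks w5 [np.float64(45.72), np.float64(35.73), np.float64(25.61), np.float64(15.81), np.float64(5.62), np.float64(-4.43), np.float64(-14.23), np.float64(-24.29), np.float64(-34.28), np.float64(-44.45)] [ -9.99 -10.12  -9.8  -10.19 -10.05  -9.8  -10.06  -9.99 -10.17]
ticks w4 [np.float64(46.18), np.float64(25.98), np.float64(16.02), np.float64(6.01), np.float64(-4.22), np.float64(-14.0), np.float64(-23.98), np.float64(-34.15), np.float64(-44.01)]
ticks w17 [np.float64(-24.26), np.float64(-34.38), np.float64(-44.22), np.float64(-54.42)]
```

```bash
python3 - <<'E'
from h import *
for i in range(12): f=grab_frame("top")
E
python3 look.py 18
python3 - <<'E'
from h import *
o=get_obs();print(np.round(o["qvel"],3))
E
```

```text
t 17.33 tcp [0.5855 0.2125 0.0606] shift cm(now axes) [ 6.85 -0.11 -0.1 ] (level axes) [ 6.85 -0.1  -0.14] turn [ 0.007 -0.006 -0.002] F [ 5.   5.1 -3.2] op 0.0222
[ 0.006 -0.015  0.014 -0.023  0.093 -0.001]
```

View pics/c18.png

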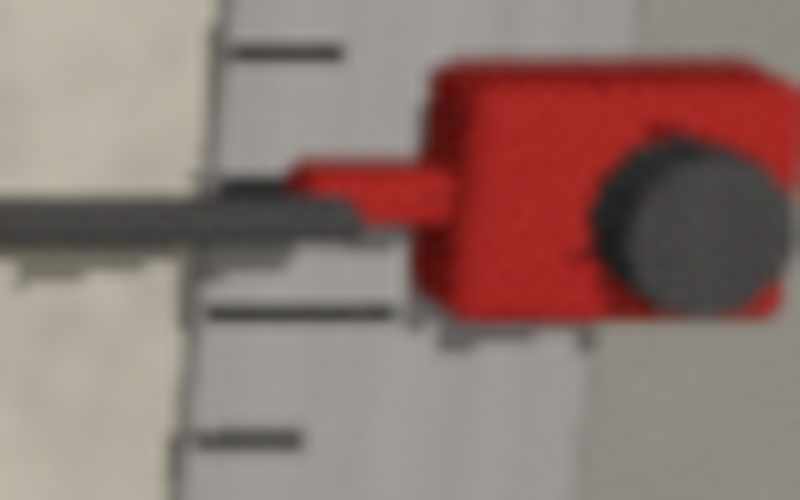

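```bash
python3 -c "
from plant import *
print(job_done())"
```

```text
the job is handed in; nothing more can be done
None
```

I wiped all three chips off the near edge of the board with the scraper block and stood the block upright on the bench near where it started. I then gripped the blue paddle at about 40 N and pulled the rod out roughly 69 mm. The job was handed in at about 17.3 s with the grip still closed and the pointer over the red nib.

**Pointer on the mark:** the last wrist picture, measured against the scale's 10 mm ticks, puts the pointer within about 0.1–0.4 mm of the nib. It did not move by a visible amount over a 0.7 s hold. The force reading there was about 7–8 N, in line with the spring.

**Chips:** the side and wrist pictures show all three chips on the bench. One stands on edge beside the board, below the board's top.

**Scraper block, index and bystanders:** the side picture shows the block upright on the bench. The red index is at the same tick as at the start. I saw no change in the jar, label roll and marker. The glaze tile was partly hidden in the last side picture and looked unmoved in an earlier one.

**One disagreement:** the coarse side view, good to only about 1.5 mm or worse, suggested the pointer was 1–2 mm short. I relied on the sharper wrist and tick measurements instead.

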